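# Fit the retaining ring on a turntable spindle with circlip pliers

## Robot

A 6-joint arm with a two-finger parallel gripper is mounted at the origin on a cart in front of the work surface, level with it; the furniture and walls round the work are solid. World frame = base frame: x ahead of the robot, y to its left, z up, the work surface at z = 0. Lengths are in mm, angles in degrees, forces in N, time in s.
With the tool pointing down it reaches from about 350 to 850 mm from the base axis. Payload 8.1 kg.
Tool frame: the origin (TCP) lies midway between the tips of the shut fingers; the grasp point (between the pads) lies 19 mm behind it; z points along the fingers, y is the line along which they close (so a half turn about z gives the same grasp; the last joint's range is limited). The gripper opens to 85 mm and grips with 20 to 120 N. Pads are 22 mm wide; open, the fingers measure 114 mm over their backs; the gripper's body (76 mm by 85 mm) begins 54 mm behind the grasp point. The pads swing forward as they close: fully open they stand 13 mm farther back than shut.
Start: joints at [-75.08, 7.471, 85.268, -0, 87.261, -4.893], TCP at [203.39, -564.48, 231.292] pointing down, gripper open.
Joint ranges: [-169.43, 169.43], [-51.17, 129.36], [1.28, 143.12], [-76.62, 256.62], [0, 156.53], [-152.29, 152.29]. Speed limits (degrees/s): [136.94, 136.94, 159.86, 180, 180, 180].

## Interface

Orientations are given as [roll, pitch, yaw] about the fixed x, y, z axes, in that order (R = Rz(yaw) Ry(pitch) Rx(roll)).
In Python, from bench import r, optics, workorder gives the robot as it stands.
- The arm moves only by the shell command python3 -m handwheel 'ROWS' [FORCE]. ROWS is a JSON list that holds a single list of rows (three levels of brackets), with 1 to 8 rows, each of 7 numbers: a rotation vector rx, ry, rz in degrees, then dx, dy, dz in mm, then the finger opening in mm; each row is the pose to reach, as a shift and turn from the pose commanded when the command began, along the tool's axes at that moment; what a row does not reach only later rows make up. A row lasts 1/8 s, in which the tool goes at most 62.5 mm and 10.7 degrees, less where a joint would pass 70% of its speed; a pose out of reach is approached as far as the arm can. The fingers move at their own pace and stop on an object; FORCE is the grip in N (left out, the last holds). Time passes only in rows, so rows that do not move let the fingers close. It prints the time, the measured TCP pose, the force, the opening and the grip force at its end. Input that does not fit is refused with a message, and nothing moves.
- r.sense(): the state, without advancing time (a new reading comes with each control period).
- optics.snapshot(name): name is "side" or "top"; returns a dict with "pixels" (420x560x3 uint8, blue, green, red), "fx", "fy", "cx", "cy" (pixels), "D" ([k1, k2, p1, p2, k3] as OpenCV has them; the pictures are not rectified), "pose" (4x4, takes a point from camera to world coordinates). Camera axes: x right, y up, looking along -z (the intrinsics and any distortion apply to the point x, -y, -z); pixel columns grow to the right and rows downward; lengths in mm; the calibration is good to about 2 mm. A picture is of the moment at which its call begins. There is no depth.
- workorder.hand_in(): hands the job in; it is judged then, once.
The state is a dict: "time": time; "joint_pos": joint angles; "qd": joint speeds; "joint_efforts": joint torques, N m; "tool_pos": TCP position; "tcp_rot": TCP orientation; "ft_force": force on the tool from outside, world axes, zero at the start; "wrist_torque": the same for the moment, N m; "finger_gap": finger opening in mm; "grip_force": force on a finger pad.
Only numpy, scipy, OpenCV 4.12 (cv2) and the standard library are available. Lean on these libraries where they do the work, as an engineer would, in place of code of your own. Each camera call takes 0.05 s, during which the arm holds its last target. There are 200 camera calls.

## Task

Use the blue-handled ring pliers to put the dark retaining ring on the spindle of the green turntable foot: spread it with the pins in its two lug holes, slide it down over the spindle, press the brass collar gently down against its spring until the ring is level with the groove and let it close fully into the groove, without forcing the collar hard against its stop. Then stand the pliers back in the slot of their wooden block and leave the paint pots and varnish jar as they are.

Things in the scene. Friction and masses are not known exactly. Their poses are not given: they have to be found in the camera images.
- ring: Dark steel retaining ring lying flat, 5 mm thick, inside diameter 36.8 mm, arc 4.2 to 6 mm wide, 40 g. Origin: centre of its underside; z up; x points from the centre to the gap between the two lugs. A back arc (this body) carries two side arcs that spring open sideways.
- ring_left (a joint): How far the left (+y) side arc is sprung open, rad: 0 closed, hard limit 0.38. It swings in the ring's plane about a point 14.7 mm behind and 14.7 mm left of the ring's origin and springs back to 0. Its lug takes about 1 N at first, 5 N at 0.28.
- ring_right (a joint): The same for the right (-y) side arc, mirrored. With both sides at 0.20 or more the ring passes over the 40 mm spindle; at 0.26 there is about 1 mm to spare all round if the spindle's axis is then 3 to 4 mm from the ring's origin towards the gap. Less open, it does not go on.
- lug_left (a point): Centre of the 8 mm round hole through the left lug, level with the ring's top face. On the closed ring it is 26.5 mm towards the gap and 9 mm left of the origin; lug diameter 14 mm. When opened the hole moves almost straight sideways (41 mm per rad).
- lug_right (a point): The same for the right lug, 9 mm to the right. As the ring closes in the groove it centres itself on the spindle; pins that sit off the middle of the holes then bind, and come out freely when centred.
- pliers: Hinged pliers for outside rings, 171 mm long, 0.18 kg, nose down in the block. Origin: midway between the pin tips at rest; z up the midline to the handles, y across from handle to handle. Hinge plate 50 mm wide (y), 14 mm thick (x), z 48 to 74 mm, rests on the block's top; pivot at z = 60 mm. Jaws below it 10 mm thick, 26 to 31 mm wide in all.
- plier_grip (a point): Where to grasp: on the midline 140 mm above the pliers' origin, between two raised black rubber pads on the blue handles (15 mm wide in x, reaching 14 mm up and down from here; the handles end 31 mm above). Outside to outside the pads are 66 mm apart along y at rest, 44 mm with the joint at 0.14, 28 mm at the stop.
- plier_left (a joint): Turn of the left lever (the right one mirrors it), rad: 0 at rest, handles sprung apart; 0.235 at the built-in stop, handles squeezed. Squeezing spreads the pins (60 mm per rad each). The handles push back with 5 N at rest, 8 N at the stop, plus up to 4 N from the ring. At the stop the ring is held open by 0.24 to 0.28 a side, right for this spindle and harmless.
- pin_left (a point): Tip of the left pin: 5 mm in diameter, 4.4 mm long below the jaw's shoulder, tip slightly tapered. At rest 9 mm left of the midline, as the lug holes of the closed ring. As the pliers are squeezed the pins splay outwards by up to 0.235 rad and rise about 4 mm against the pivot; splayed, they hold the ring by its lugs so that it can be lifted.
- pin_right (a point): Tip of the right pin, 9 mm right of the midline.
- plier_block: Wooden block, 52 x 104 x 58 mm (x, y, z), fixed to the table. Origin: centre of its underside. In its top a slot 17 mm (x) by 40 mm (y), 52 mm deep, takes the jaws with the handles unsqueezed; stood home, the hinge plate rests on the block's top and the pin tips are 10 mm above the table.
- turntable: Green foot of a decorator's turntable, 160 mm across, fixed to the table; origin: centre of its underside, on the spindle's axis. A telescopic column carries an 86 mm hub and the upright steel spindle, 40 mm in diameter, oiled, end chamfered by 1.4 mm. How far the column is raised is not reported: the spindle's end is 105 to 141 mm above the table.
- spindle_axis (a point): Point on the spindle's axis 50 mm above the table. The groove round the spindle (36.4 mm diameter, 7 mm wide) lies 12 to 19 mm below the spindle's end. A brass collar of 72 mm diameter round the spindle, its top 14 mm below the end, covers most of it and is pushed up by a spring under it.
- collar_side (a point): Point beside the collar, 40 mm from the axis, 50 mm above the table. Collar's spring: gives at about 1.5 N, then 2 N per mm. A ring pressed flat on the collar is level with the groove when that is 3 to 5 mm down, that is with 7.5 to 11.5 N; at 5.6 mm (12.6 N) it meets a rigid stop, and over 20 N hurts the bearing. The closed ring stays in the groove under the spring's push.
- sample_pot_a: Brick-red sample pot of paint, 53 mm diameter, 58 mm tall; origin at the centre of its underside. To be left alone.
- sample_pot_b: Open yellow sample pot of paint, same size. To be left alone.
- varnish_jar: White jar with black lid, 62 mm diameter, 68 mm tall; origin at the centre of its underside. To be left alone.

How it is judged (in metres and radians):
On the way, in this order (a step that is already met when the one before it is completed fails the run):
1. the ring is held spread on the pins of the pliers, lifted clear of the table (value of joint each of ring_left, ring_right above 0.15 rad and contact force between pliers and ring above 0.5 N and height (world z) of ring above 0.03 m), for 0.1 s.
2. the spread ring, still held by the pliers, is at the spindle and pressed on the collar (value of joint each of ring_left, ring_right above 0.12 rad and contact force between pliers and ring above 0.5 N and horizontal distance between ring and turntable below 0.008 m and contact force between ring and collar_c0 above 3 N and z of ring in the frame of turntable below 0.13 m), for 0.1 s.
3. the ring has closed into the groove (value of joint each of ring_left, ring_right below 0.08 rad and horizontal distance between ring and turntable below 0.003 m and z of ring in the frame of turntable between 0.082 and 0.128 m and contact force between ring and collar_c0 above 3 N and angle between ring's own z axis and vertical below 0.09 rad), for 0.2 s.
At the end, for the whole second after the job is handed in: The ring is closed in the groove, pushed on by the collar (over 3 N; side arcs within 0.08 rad of closed, centre within 3 mm of the axis and 82 to 128 mm above the table, flat within 5 degrees, at rest); the pliers stand upright (6 degrees) in the block's slot, home within 4 mm (all of step 3 and linear speed of ring below 0.02 m/s and angle between pliers's own z axis and vertical below 0.1 rad and z of pliers in the frame of plier_block between 0.005 and 0.014 m and horizontal distance between pliers and plier_block below 0.012 m); the robot touches nothing.
It fails at once if the ring is pressed on the brass collar with more than 20 N (contact force between ring and collar_c0 above 20 N).
It fails at once if the pliers press on the turntable directly with more than 25 N (contact force between pliers and turntable above 25 N).
It fails at once if a paint pot or the varnish jar is pushed more than 15 mm or tipped (distance of any of sample_pot_a, sample_pot_b, varnish_jar from where it was at the start of the episode above 0.015 m or angle between any of sample_pot_a, sample_pot_b, varnish_jar's own z axis and vertical above 0.3 rad).
It also fails if it takes over 72 s, if anything falls off the work surface, if the arm or the gripper's body presses on something with over 40 N, if the wrist force passes 120 N, or if a joint passes its speed limit or range.

## Working session

There is one attempt and no reset: what is moved stays moved. The work goes in short steps, Python scripts to look and compute and a shell command to move; the robot and the scene stay as the last step left them, time stands still between calls to the robot, and variables do not carry over. Pictures are saved under pics/ and viewed, at most 10 in all, crops included, and the job is handed in when it is done.

```bash
mkdir -p pics; ls
cat > h.py <<'E'
import numpy as np, cv2
from bench import r, optics, workorder
def snap(n,f):
    s=optics.snapshot(n); cv2.imwrite('pics/'+f+'.png',s['pixels']); np.save('pics/'+f+'.npy',{k:s[k] for k in s},allow_pickle=True); return s
def load(f): return np.load('pics/'+f+'.npy',allow_pickle=True).item()
def K(s): return np.array([[s['fx'],0,s['cx']],[0,s['fy'],s['cy']],[0,0,1.]])
def ray(s,uv):
    p=cv2.undistortPoints(np.array([[uv]],float),K(s),np.array(s['D'],float))[0,0]
    P=np.array(s['pose']); d=P[:3,:3]@np.array([p[0],-p[1],-1.]); return P[:3,3],d
def atz(s,uv,z):
    o,d=ray(s,uv); return o+d*(z-o[2])/d[2]
def proj(s,X):
    P=np.array(s['pose']); c=(np.atleast_2d(X)-P[:3,3])@P[:3,:3]; c=c*[1,-1,-1]
    return cv2.projectPoints(c.reshape(-1,1,3).astype(float),np.zeros(3),np.zeros(3),K(s),np.array(s['D'],float))[0][:,0]
def tri(obs):
    A=0;b=0
    for s,uv in obs:
        o,d=ray(s,uv); d=d/np.linalg.norm(d); M=np.eye(3)-np.outer(d,d); A=A+M; b=b+M@o
    return np.linalg.solve(A,b)
E
python3 - <<'E'
from h import *
for n in('top','side'):
    s=snap(n,n+'0'); print(n,s['fx'],s['D'],np.round(s['pose'],3).tolist())
a=cv2.imread('pics/top0.png');b=cv2.imread('pics/side0.png')
print(r.sense())
E
```

```text
pics
top 389.6147619394431 [-0.05000116  0.          0.          0.          0.        ] [[0.024, 0.996, -0.09, 478.162], [-1.0, 0.026, 0.016, 18.737], [0.018, 0.09, 0.996, 1120.799], [0.0, 0.0, 0.0, 1.0]]
side 472.1864935259913 [-0.11177467  0.          0.          0.          0.        ] [[-0.907, 0.247, -0.34, 225.554], [-0.42, -0.498, 0.758, 797.183], [0.018, 0.831, 0.556, 680.875], [0.0, 0.0, 0.0, 1.0]]
{'time': 0.1, 'joint_pos': array([-7.50808266e+01,  7.51106282e+00,  8.53242992e+01, -8.71948706e-04,
        8.72622357e+01, -4.89252197e+00]), 'qd': array([ 0.00430783, -0.18278569, -0.11697664,  0.01095106, -0.02042276,
       -0.07552043]), 'joint_efforts': array([ 1.73267701e-03, -5.70947671e+01, -5.01943946e+01,  2.05216622e-05,
        8.01601476e-03, -1.28407169e-05]), 'tool_pos': array([ 203.2477405 , -563.9864941 ,  230.33433043]), 'tcp_rot': array([-1.79902684e+02, -7.45609430e-03,  1.98117314e+01]), 'ft_force': array([ 0.48546081,  0.83417565, -0.08871075]), 'wrist_torque': array([ 0.00841082, -0.03283188, -0.03222266]), 'grip_force': 0.0, 'finger_gap': 85.13183829884679}
```

View pics/top0.png

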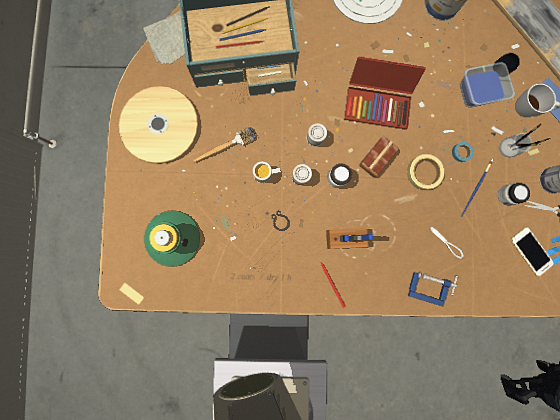

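View pics/side0.png

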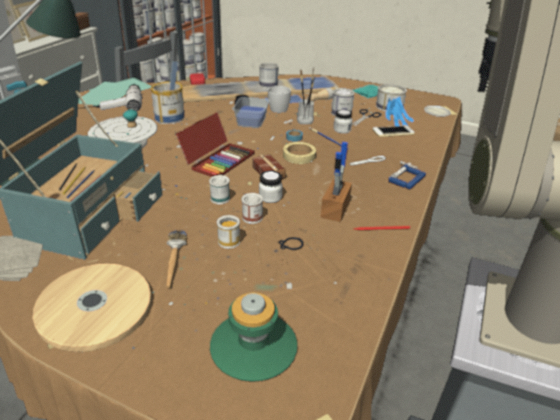

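The top view shows the turntable at about (172,238), the ring at (281,221) and the pliers block at (350,239). In the side view they are at (253,325), (291,243) and (337,190). I'll enlarge these next.

Run:
```python
from h import *
def crop(img,x,y,w,h,k): return cv2.resize(img[y:y+h,x:x+w],None,fx=k,fy=k,interpolation=cv2.INTER_CUBIC)
a=cv2.imread('pics/top0.png');b=cv2.imread('pics/side0.png')
# top: three tiles: ring 40x40 x10, block 80x40.. 
A=np.hstack([crop(a,261,201,40,40,10),crop(a,152,218,40,40,10)])
B=crop(a,320,219,80,20,10)
cv2.imwrite('pics/c1.png',np.vstack([A,B]))
A=np.hstack([crop(b,265,223,50,50,8),crop(b,228,285,50,50,8)])
cv2.imwrite('pics/c2.png',np.vstack([A]))
cv2.imwrite('pics/c3.png',np.hstack([crop(b,310,135,60,90,6),crop(a,320,215,70,90,6)[:540]]))
```

```text
(no output)
```

View pics/c1.png

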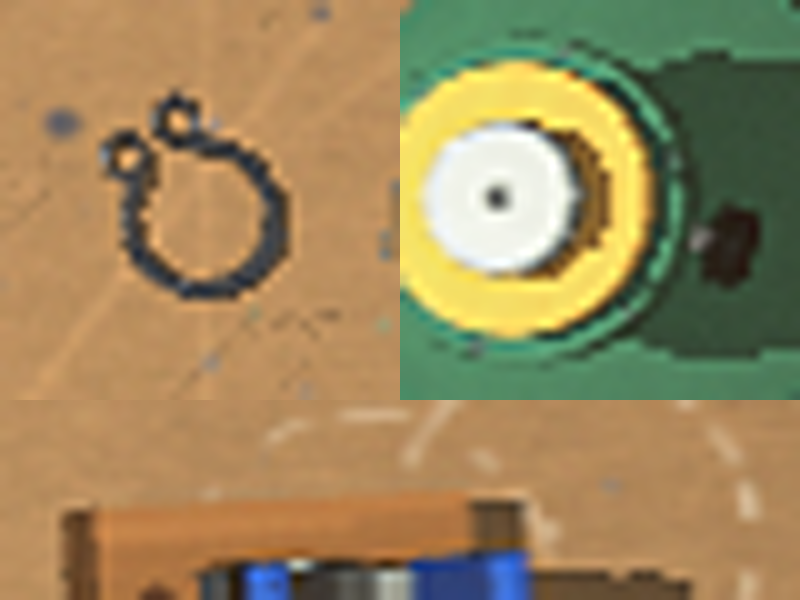

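View pics/c2.png

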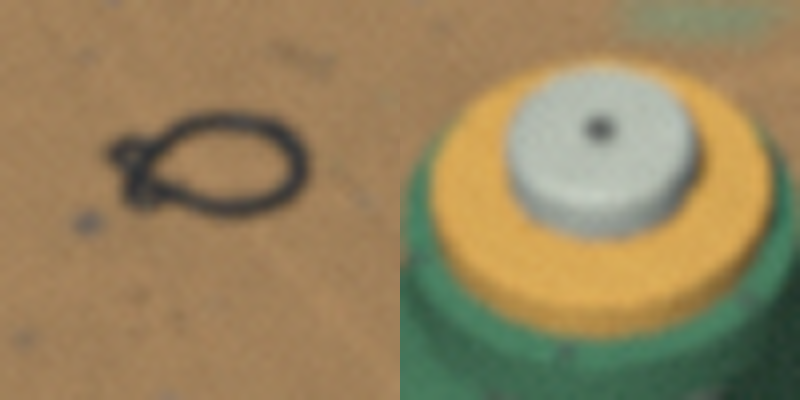

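View pics/c3.png

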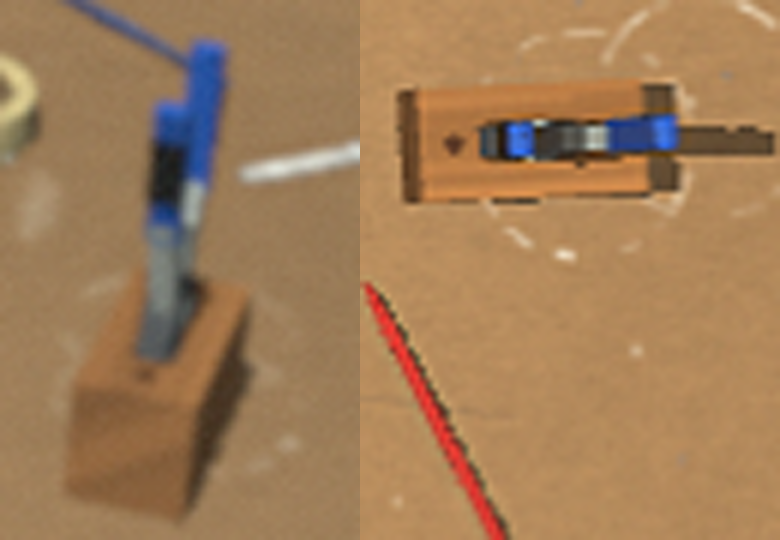

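In the crops the lug holes are at c1 (128,157) and (177,119), with the ring centre near (207,222). The spindle's dimple is at c1 (497,198) and c2 (600,127). The block's top-face corners and the handle ends can be read in c3.

Run:
```python
from h import *
t=load('top0');s=load('side0')
def px(x,y,k,ox,oy): return ((x+.5)/k-.5+ox,(y+.5)/k-.5+oy)
# ring, top and side
L=px(128,157,10,261,201);R=px(177,119,10,261,201)
print('lugs top',atz(t,L,5),atz(t,R,5))
for uv in[(127,152),(145,192)]: print('lug side',atz(s,px(*uv,8,265,223),5))
# blob-based ring outline centre: threshold dark
for n,c,(x,y,w,h) in(('top',t,(261,201,40,40)),('side',s,(265,223,50,50))):
    g=c['pixels'][y:y+h,x:x+w].max(2); m=(g<95).astype(np.uint8)
    k,lab,st,ce=cv2.connectedComponentsWithStats(m); i=1+np.argmax(st[1:,4])
    ys,xs=np.where(lab==i); W=np.array([atz(c,(u+x,v+y),2.5)[:2] for u,v in zip(xs,ys)])
    # fit model: outline of arc radius ~21 minus lugs: use PCA axis; circle fit on far points
    from scipy.optimize import least_squares
    c0=W.mean(0)
    f=lambda p:(np.hypot(*(W-p[:2]).T)-21)
    q=least_squares(f,c0,loss='cauchy',f_scale=1.5).x
    print(n,'ring circle',q,len(W),'mean',c0)
    far=W[np.hypot(*(W-q).T)>26]; d=far.mean(0)-q; print(' lug dir',np.degrees(np.arctan2(d[1],d[0])),np.hypot(*d),len(far))
# spindle
a=px(97,198,10,152,218);b=px(200,127,8,228,285)
print('spindle top',tri([(t,a),(s,b)]))
# block
B=[px(x-360,y,6,320,215) for x,y in[(417,91),(643,84),(648,192),(418,200)]]
Wt=np.array([atz(t,p,58) for p in B]);print('block top',Wt[:,:2].round(1).tolist(),Wt.mean(0))
B=[px(x,y,6,310,135) for x,y in[(137,272),(250,293),(193,405),(75,380)]]
Ws=np.array([atz(s,p,58) for p in B]);print('block side',Ws[:,:2].round(1).tolist(),Ws.mean(0))
# handle ends
for uv in[(510,138),(666,131)]: print('handle top z181',atz(t,px(uv[0]-360,uv[1],6,320,215),181))
for uv in[(171,106),(208,46)]: print('handle side z181',atz(s,px(*uv,6,310,135),181))
for n,c in(('top',t),('side',s)): print(n,'foot', proj(c,[[0,0,0]]))
```

```text
lugs top [557.11571799   1.03121072   5.        ] [568.41711578 -12.78411539   5.        ]
lug side [569.2635746   -8.14229015   5.        ]
lug side [556.86984112   6.74790017   5.        ]
top ring circle [541.07682251 -20.78776464] 98 mean [544.45696219 -20.35540708]
 lug dir 31.71485583399848 28.89644581107463 17
side ring circle [543.30912142 -17.63787994] 106 mean [546.88867198 -14.57558149]
 lug dir 32.92904793070826 24.225814126911107 21
spindle top [488.29809288 290.31767503 114.7065324 ]
block top [[520.2, -151.5], [525.9, -255.4], [476.7, -258.0], [470.7, -152.6]] [ 498.37768022 -204.36334202   58.        ]
block side [[528.0, -246.9], [477.8, -252.1], [472.2, -154.7], [522.1, -151.1]] [ 500.00449079 -201.19485666   58.        ]
handle top z181 [ 497.30955586 -169.68829069  181.        ]
handle top z181 [ 501.58573212 -233.17988725  181.        ]
handle side z181 [ 498.44787766 -169.86554786  181.        ]
handle side z181 [ 502.01132374 -228.65080209  181.        ]
top foot [[268.86393014 415.07769184]]
side foot [[536.69461934 320.9432016 ]]
```

```bash
cat >> h.py <<'E'
from scipy.spatial.transform import Rotation as Ro
def go(x,y,z,yaw):
    q=r.sense(); R0=Ro.from_euler('xyz',q['tcp_rot'],degrees=True); R1=Ro.from_euler('xyz',[180,0,yaw],degrees=True)
    d=R0.inv().apply(np.array([x,y,z])-q['tool_pos']); w=(R0.inv()*R1).as_rotvec(degrees=True)
    print('rot',w.round(2),'shift',d.round(1),'len',np.linalg.norm(d).round(),'| now',q['tool_pos'].round(1),q['tcp_rot'].round(2),'F',q['ft_force'].round(2),'gap',round(q['finger_gap'],1),'t',round(q['time'],2))
E
python3 -c "
from h import *
go(499.5,-201.5,205,3.3)"
```

```text
rot [-1.000e-01  1.000e-02  1.651e+01] shift [ 401.6 -240.6   25.8] len 469.0 | now [ 203.2 -564.   230.3] [-1.799e+02 -1.000e-02  1.981e+01] F [ 0.49  0.83 -0.09] gap 85.1 t 0.1
```

```bash
python3 -m handwheel '[[[0, 0, 8, 50, -30, 3, 85], [0, 0, 16.5, 401.5, -240.6, 26, 85], [0, 0, 16.5, 401.5, -240.6, 26, 85], [0, 0, 16.5, 401.5, -240.6, 26, 85], [0, 0, 16.5, 401.5, -240.6, 26, 85], [0, 0, 16.5, 401.5, -240.6, 26, 85], [0, 0, 16.5, 401.5, -240.6, 26, 85], [0, 0, 16.5, 401.5, -240.6, 26, 85]]]'
python3 -m handwheel '[[[0, 0, 0, 0, 0, 0, 85], [0, 0, 0, 0, 0, 0, 85], [0, 0, 0, 0, 0, 0, 85], [0, 0, 0, 0, 0, 0, 85]]]'
python3 - <<'E'
from h import *
go(499.5,-201.5,205,3.3); s=snap('side','s1'); t=snap('top','t1')
k=lambda i,x,y,w,h:cv2.resize(i[y:y+h,x:x+w],None,fx=5,fy=5,interpolation=cv2.INTER_CUBIC)
cv2.imwrite('pics/c4.png',np.hstack([k(s['pixels'],295,100,80,110),k(t['pixels'],310,190,80,110)]))
E
```

```text
time: 1.1
tool_pos: [500.7, -199.2, 204.7]
tcp_rot: [-180.0, 0.0, 3.4]
ft_force: [1.0, -1.0, 0.3]
finger_gap: 84.9
grip_force: 0.0
time: 1.6
tool_pos: [499.1, -203.0, 205.4]
tcp_rot: [180.0, 0.0, 3.2]
ft_force: [-0.1, -0.4, -0.1]
finger_gap: 84.8
grip_force: 0.0
rot [ 0.01  0.   -0.08] shift [ 0.5 -1.5  0.4] len 2.0 | now [ 499.1 -203.   205.4] [179.99   0.     3.22] F [-0.14 -0.4  -0.07] gap 84.8 t 1.6
```

View pics/c4.png

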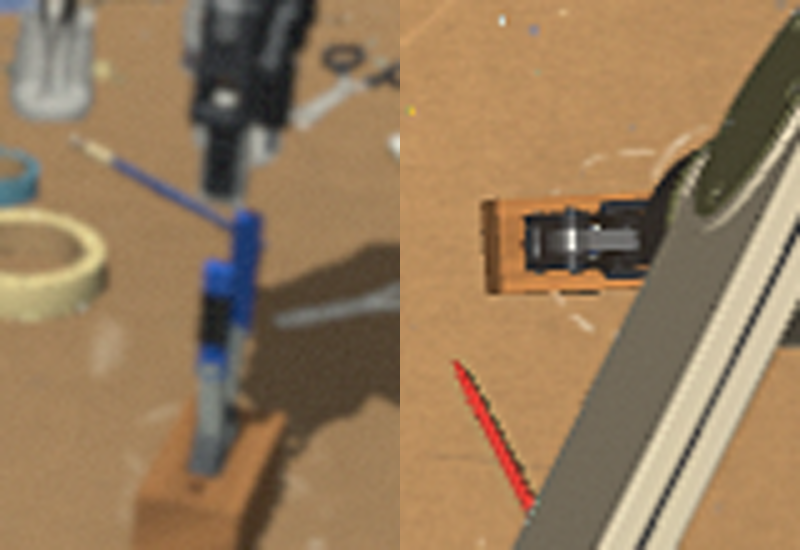

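The left finger's tip is at c4 (222,195), directly above the left handle at (217,265). I'll compare that with its projected position to calibrate the side camera.

Run:
```python
from h import *
s=load('s1')
for w in(44,50,57):
  for z in(205,218): print(w,z,proj(s,[[499.1-.056*w,-203+w,z]]))
f=lambda x,y:((x+.5)/5-.5+295,(y+.5)/5-.5+100)
print('finger bottom corners',f(204,193),f(240,200),'handle top',f(205,262),f(230,268))
print(proj(s,[[499.5+dx,-202+y,181] for dx,y in((-7,35),(7,35),(-7,25),(7,25),(-7,-35),(7,-35))]))
print('R handle',f(236,212),f(260,215))
```

```text
44 205 [[338.28004805 144.9860279 ]]
44 218 [[338.78779732 139.85355037]]
50 205 [[337.59706147 146.04152611]]
50 218 [[338.10311664 140.89240172]]
57 205 [[336.79239922 147.28499128]]
57 218 [[337.29639979 142.11635743]]
finger bottom corners (335.4, 138.2) (342.6, 139.6) handle top (335.6, 152.0) (340.6, 153.2)
[[340.11469875 153.27609552]
 [334.44021079 152.02707212]
 [341.43562991 151.55445311]
 [335.79599361 150.32071112]
 [348.9795925  141.71920298]
 [343.54142468 140.57074235]]
R handle (341.8, 142.0) (346.6, 142.6)
```

```bash
python3 -m handwheel '[[[0, 0, 0, 0.3, -1, 40, 85], [0, 0, 0, 0.3, -1, 78, 85], [0, 0, 0, 0.3, -1, 78, 85], [0, 0, 0, 0.3, -1, 78, 85]]]' 20
python3 -m handwheel '[[[0, 0, 0, 0, 0, 0, 70], [0, 0, 0, 0, 0, 0, 70], [0, 0, 0, 0, 0, 0, 66], [0, 0, 0, 0, 0, 0, 64], [0, 0, 0, 0, 0, 0, 62], [0, 0, 0, 0, 0, 0, 62]]]'
python3 -m handwheel '[[[0, 0, 0, 0, 0, 0, 60], [0, 0, 0, 0, 0, 0, 60]]]'
```

```text
time: 2.2
tool_pos: [500.4, -201.5, 128.8]
tcp_rot: [180.0, -0.1, 3.3]
ft_force: [-0.1, -1.1, 1.4]
finger_gap: 85.1
grip_force: 0.0
time: 2.95
tool_pos: [501.2, -202.1, 129.5]
tcp_rot: [179.9, -0.2, 3.3]
ft_force: [0.8, -1.5, 7.3]
finger_gap: 61.7
grip_force: 5.9
time: 3.2
tool_pos: [501.3, -202.2, 129.7]
tcp_rot: [179.8, -0.2, 3.3]
ft_force: [-0.2, -1.8, 8.2]
finger_gap: 60.0
grip_force: 6.0
```

```bash
python3 -m handwheel '[[[0, 0, 0, 0, 0, -8, 60], [0, 0, 0, 0, 0, -20, 60], [0, 0, 0, 0, 0, -55, 60], [0, 0, 0, 0, 0, -90, 60], [0, 0, 0, 0, 0, -90, 60], [0, 0, 0, 0, 0, -90, 60]]]'
python3 - <<'E'
from h import *
go(563,-3,180,38)
s=snap('side','s2'); k=cv2.resize(s['pixels'][80:230,295:395],None,fx=4,fy=4,interpolation=cv2.INTER_CUBIC)
cv2.imwrite('pics/c5.png',k)
E
```

```text
time: 3.95
tool_pos: [499.5, -200.8, 216.7]
tcp_rot: [-180.0, 0.0, 3.3]
ft_force: [0.4, 0.3, -2.7]
finger_gap: 60.3
grip_force: 4.5
rot [-4.000e-02  3.000e-02 -3.468e+01] shift [  74.8 -193.8   36.7] len 211.0 | now [ 499.5 -200.8  216.7] [-1.7997e+02  4.0000e-02  3.3200e+00] F [ 0.35  0.29 -2.66] gap 60.3 t 3.95
```

View pics/c5.png

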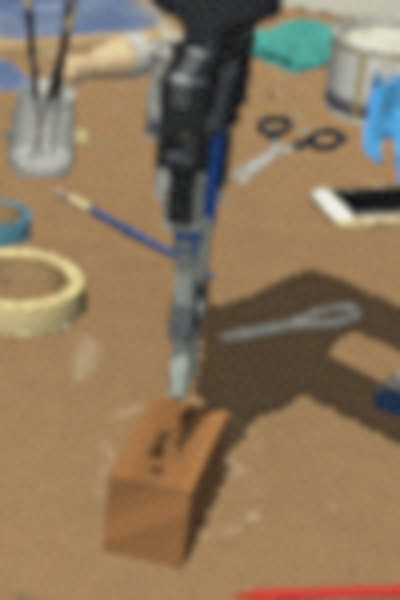

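The pliers hang straight in the fingers, with the jaw tips at c5 (178,395), just clear of the block. Next I'll carry them over the ring.

```bash
python3 -m handwheel '[[[0, 0, -9, 19, -48, 5, 60], [0, 0, -18, 38, -97, 15, 60], [0, 0, -26, 57, -145, 25, 60], [0, 0, -34.7, 74.8, -193.8, 36.7, 60], [0, 0, -34.7, 74.8, -193.8, 60, 60], [0, 0, -34.7, 74.8, -193.8, 76, 60], [0, 0, -34.7, 74.8, -193.8, 76, 60], [0, 0, -34.7, 74.8, -193.8, 76, 60]]]'
python3 - <<'E'
from h import *
s=load('s2')
for z in(95,98,101): print(z,proj(s,[[499.5-.058*y,-200.8+y,z] for y in(9,-9,12,-12)]).round(1).tolist())
go(563,-3,140,38)
s=snap('side','s3'); t=snap('top','t3'); k=lambda i,x,y,w,h:cv2.resize(i[y:y+h,x:x+w],None,fx=8,fy=8,interpolation=cv2.INTER_CUBIC)
cv2.imwrite('pics/c6.png',np.hstack([k(s['pixels'],260,190,60,75),k(t['pixels'],260,185,40,75)]))
E
```

```text
time: 5.0
tool_pos: [563.4, -4.0, 141.7]
tcp_rot: [180.0, -0.0, 37.9]
ft_force: [-0.2, -0.3, -2.3]
finger_gap: 60.1
grip_force: 4.5
95 [[337.5, 179.7], [339.4, 176.4], [337.2, 180.2], [339.7, 175.8]]
98 [[337.6, 178.6], [339.5, 175.3], [337.3, 179.2], [339.8, 174.8]]
101 [[337.7, 177.6], [339.6, 174.3], [337.4, 178.1], [339.9, 173.7]]
rot [ 0.01 -0.01 -0.06] shift [ 0.3 -1.   1.7] len 2.0 | now [563.4  -4.  141.7] [ 1.7999e+02 -1.0000e-02  3.7940e+01] F [-0.23 -0.3  -2.28] gap 60.1 t 5.0
```

View pics/c6.png

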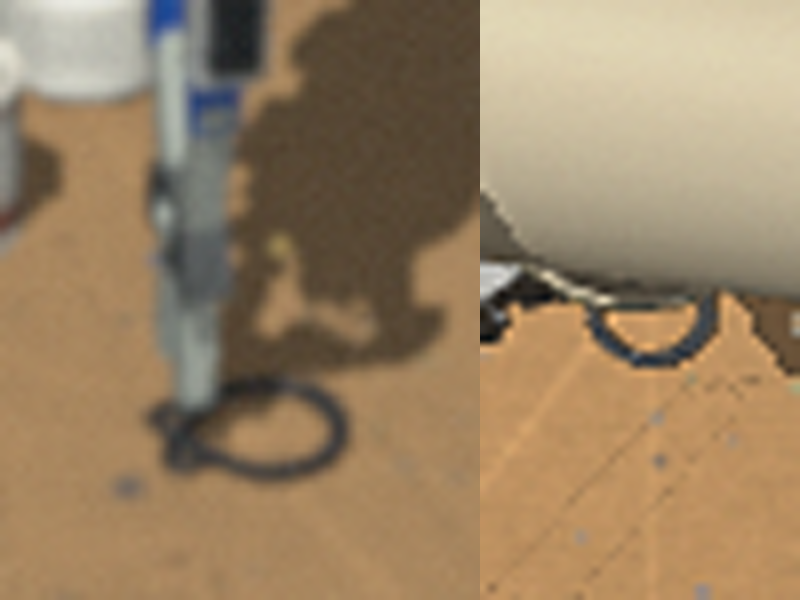

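Side crop: the near jaw ends at c6 (198,408), above and to the right of the left lug hole at about (184,453). The far lug hole is at about (166,416). The top view is mostly hidden by the arm.

Run:
```python
from h import *
s=load('s3'); c=lambda p:((p-[260,190])*8+4).round(0).tolist()
import math
yw=math.radians(37.9); Y=np.array([-math.sin(yw),math.cos(yw),0]); X=np.array([math.cos(yw),math.sin(yw),0])
O=np.array([563.4,-4.0,0])
for z in(5,20,24,28): print(z,[c(proj(s,[O+y*Y+x*X+[0,0,z]])[0]) for y,x in((9,0),(-9,0),(9,-5),(9,5),(15,0),(15,-5),(15,5))])
# hinge plate bottom corner at z=tip+48
for z in(68,70,72): print(z,[c(proj(s,[O+y*Y+x*X+[0,0,z]])[0]) for y,x in((25,7),(25,-7))])
# fresh ring estimate: model ring points fitted to dark mask in s0 side and top, closed ring incl. lugs
from scipy.optimize import minimize
import sys
def render(cam,p,box,k=4):
    x0,y0,w,h=box; im=np.zeros((h*k,w*k),np.uint8); a=p[2]
    def W(P,z): return np.c_[p[0]+P[:,0]*np.cos(a)-P[:,1]*np.sin(a),p[1]+P[:,0]*np.sin(a)+P[:,1]*np.cos(a),np.full(len(P),z)]
    def poly(P,z): return np.round(((proj(cam,W(P,z))-[x0,y0]+.5)*k-.5)*16).astype(np.int32)
    th=np.linspace(np.radians(25),np.radians(335),80)
    wd=4.2+1.8*(1-np.cos(th))/2
    arc=np.r_[np.c_[18.4*np.cos(th),18.4*np.sin(th)],np.c_[(18.4+wd)*np.cos(th),(18.4+wd)*np.sin(th)][::-1]]
    cc=np.c_[np.cos(np.linspace(0,6.28,30)),np.sin(np.linspace(0,6.28,30))]
    for z in(0,1.7,3.3,5):
        cv2.fillPoly(im,[poly(arc,z)],255,shift=4)
        for sg in(1,-1): cv2.fillPoly(im,[poly(cc*7+[26.5,9*sg],z),poly(cc*4+[26.5,9*sg],z)],255,shift=4)
    return cv2.resize(cv2.GaussianBlur(im,(0,0),2),(w,h),interpolation=cv2.INTER_AREA)/255.
for n,f,box in(('top','top0',(261,201,40,40)),('side','side0',(268,226,46,36))):
    cam=load(f); x0,y0,w,h=box; g=cam['pixels'][y0:y0+h,x0:x0+w].astype(float).mean(2)
    def cost(q):
        m=render(cam,(q[0],q[1],q[2]/20),box); A=np.c_[m.ravel(),np.ones(m.size)]; co,res,_,_=np.linalg.lstsq(A,g.ravel(),rcond=None); return np.abs(A@co-g.ravel()).mean()
    best=min((minimize(cost,[542,-19+dy,20*np.radians(yw0)],method='Nelder-Mead',options=dict(xatol=.02,fatol=1e-4,initial_simplex=np.array([[542,-19+dy,20*np.radians(yw0)]]*4)+np.r_[np.zeros((1,3)),np.eye(3)*2])) for yw0 in(32,40) for dy in(-2,3)),key=lambda b:b.fun)
    x,y,a=best.x[0],best.x[1],best.x[2]/20; print(n,x.round(2),y.round(2),np.degrees(a).round(2),'cost',best.fun.round(3),'lugmid',(x+26.5*np.cos(a)).round(2),(y+26.5*np.sin(a)).round(2))
```

```text
5 [[187.0, 449.0], [173.0, 411.0], [204.0, 446.0], [171.0, 451.0], [192.0, 461.0], [209.0, 459.0], [176.0, 463.0]]
20 [[189.0, 407.0], [174.0, 370.0], [206.0, 405.0], [172.0, 410.0], [194.0, 420.0], [211.0, 418.0], [177.0, 422.0]]
24 [[189.0, 396.0], [174.0, 359.0], [206.0, 394.0], [172.0, 398.0], [194.0, 409.0], [211.0, 407.0], [177.0, 411.0]]
28 [[190.0, 385.0], [175.0, 348.0], [207.0, 383.0], [173.0, 387.0], [195.0, 398.0], [212.0, 395.0], [178.0, 400.0]]
68 [[183.0, 307.0], [232.0, 301.0]]
70 [[183.0, 301.0], [233.0, 295.0]]
72 [[184.0, 295.0], [233.0, 289.0]]
top 540.59 -21.71 35.64 cost 5.32 lugmid 562.12 -6.27
side 541.9 -18.77 34.96 cost 2.737 lugmid 563.62 -3.58
```

Run:
```python
from h import *
s=load('s3'); g=s['pixels'].astype(int)
print('cols',list(range(276,294)))
for y in range(226,250): print(y,[f"{a[2]-a[0]:3d}/{a.sum()//3:3d}" for a in g[y,276:294]])
```

```text
cols [276, 277, 278, 279, 280, 281, 282, 283, 284, 285, 286, 287, 288, 289, 290, 291, 292, 293]
226 [' 73/133', ' 76/131', ' 67/129', ' 37/121', ' 11/118', '  1/113', ' -2/ 88', ' -2/ 78', ' -3/ 83', ' -4/ 85', ' -2/ 91', '  1/ 86', '  7/ 83', ' 22/ 75', ' 34/ 70', ' 35/ 67', ' 35/ 71', ' 52/ 94']
227 [' 73/133', ' 74/131', ' 65/129', ' 37/120', '  9/118', '  0/114', '  1/ 95', '  0/ 86', ' -2/ 91', ' -2/ 93', '  4/ 96', ' 14/ 89', ' 20/ 81', ' 27/ 73', ' 32/ 70', ' 37/ 65', ' 39/ 78', ' 55/102']
228 [' 71/133', ' 73/131', ' 61/131', ' 33/122', '  6/117', ' -1/116', '  1/105', ' -1/ 99', '  2/101', '  2/107', ' 10/110', ' 24/ 94', ' 33/ 78', ' 33/ 68', ' 35/ 71', ' 35/ 70', ' 47/ 91', ' 66/115']
229 [' 64/129', ' 68/130', ' 60/127', ' 31/119', '  5/117', '  1/120', ' -2/115', '  2/120', '  1/115', '  1/112', '  6/108', ' 23/ 89', ' 34/ 70', ' 35/ 67', ' 37/ 67', ' 39/ 79', ' 55/103', ' 69/127']
230 [' 65/128', ' 71/133', ' 62/132', ' 30/122', '  5/121', '  0/122', '  3/124', '  2/133', '  3/123', '  4/115', '  4/105', ' 20/ 85', ' 34/ 72', ' 36/ 66', ' 37/ 68', ' 46/ 81', ' 59/107', 
[... 3167 characters left out ...]
2', ' 14/ 71', ' 25/ 83', ' 45/101', ' 62/119', ' 67/128', ' 72/131', ' 72/133', ' 71/130']
247 [' 73/132', ' 75/134', ' 75/134', ' 62/120', ' 38/ 87', '  9/ 64', '  9/ 69', ' 13/ 73', '  9/ 62', '  7/ 60', '  7/ 62', '  8/ 67', ' 17/ 73', ' 29/ 91', ' 39/ 98', ' 49/108', ' 53/113', ' 53/113']
248 [' 68/128', ' 68/129', ' 72/130', ' 67/124', ' 52/103', ' 27/ 84', ' 17/ 79', ' 20/ 78', ' 26/ 79', ' 37/ 86', ' 42/ 91', ' 37/ 89', ' 25/ 82', ' 15/ 74', ' 12/ 74', ' 19/ 76', ' 17/ 79', ' 23/ 78']
249 [' 49/120', ' 56/123', ' 68/126', ' 68/130', ' 65/119', ' 53/111', ' 47/104', ' 47/100', ' 56/105', ' 65/119', ' 68/122', ' 66/119', ' 56/109', ' 44/ 98', ' 36/ 88', ' 26/ 78', ' 20/ 75', ' 17/ 73']
```

The near jaw is about 1–1.5 mm short of the hole along the tool's x axis, and the fit puts the ring at yaw 35°. I'll correct for that, relax the handles and go down towards the lugs.

```bash
python3 -m handwheel '[[[0, 0, 2.7, 1.2, 0.5, 0, 62], [0, 0, 2.7, 1.2, 0.5, 5, 65], [0, 0, 2.7, 1.2, 0.5, 10, 65], [0, 0, 2.7, 1.2, 0.5, 10, 65], [0, 0, 2.7, 1.2, 0.5, 10, 65]]]'; python3 -m handwheel '[[[0, 0, 0, 0, 0, 1, 65], [0, 0, 0, 0, 0, 2, 65], [0, 0, 0, 0, 0, 3, 65], [0, 0, 0, 0, 0, 3, 65]]]'
python3 -m handwheel '[[[0, 0, 0, 0, 0, 1, 65], [0, 0, 0, 0, 0, 2, 65], [0, 0, 0, 0, 0, 2, 65]]]'
```

```text
time: 5.72
tool_pos: [564.5, -2.9, 131.2]
tcp_rot: [-180.0, 0.0, 35.3]
ft_force: [-0.5, -0.5, -1.7]
finger_gap: 64.9
grip_force: 4.2
time: 6.22
tool_pos: [564.4, -2.9, 128.1]
tcp_rot: [-180.0, 0.0, 35.3]
ft_force: [-0.3, 0.3, -1.9]
finger_gap: 64.9
grip_force: 4.2
time: 6.6
tool_pos: [564.6, -2.9, 126.3]
tcp_rot: [180.0, -0.0, 35.3]
ft_force: [-0.5, 0.3, -2.0]
finger_gap: 65.1
grip_force: 4.3
```

```bash
python3 -m handwheel '[[[0, 0, 0, 0, 0.5, 1, 65], [0, 0, 0, 0, 0.5, 2, 65], [0, 0, 0, 0, 0.5, 2, 65]]]'; python3 -m handwheel '[[[0, 0, 0, 0, 0, 1, 65], [0, 0, 0, 0, 0, 2, 65], [0, 0, 0, 0, 0, 2, 65]]]'
```

```text
time: 6.98
tool_pos: [565.7, -3.3, 125.4]
tcp_rot: [179.9, -0.1, 35.3]
ft_force: [-0.7, 0.5, 4.1]
finger_gap: 65.1
grip_force: 4.9
time: 7.35
tool_pos: [566.1, -3.4, 123.8]
tcp_rot: [179.9, -0.1, 35.3]
ft_force: [0.1, 0.5, 6.4]
finger_gap: 64.9
grip_force: 5.1
```

Contact came about 5 mm too early, so the pins are sitting on the lugs beside the holes. I'll ease off and look.

```bash
python3 -m handwheel '[[[0, 0, 0, 0, 0, -3, 65], [0, 0, 0, 0, 0, -4, 65], [0, 0, 0, 0, 0, -4, 65]]]'
python3 - <<'E'
from h import *
go(565,-3,120,35.3)
s=snap('side','s4'); k=lambda i,x,y,w,h:cv2.resize(i[y:y+h,x:x+w],None,fx=16,fy=16,interpolation=cv2.INTER_CUBIC)
cv2.imwrite('pics/c7.png',k(s['pixels'],268,222,48,36))
c=lambda p:((p-[268,222]+.5)*16-.5).round(0).tolist()
t=np.radians(35.3);O=r.sense()['tool_pos'];Y=np.array([-np.sin(t),np.cos(t),0]);X=np.array([np.cos(t),np.sin(t),0])
for z in(5,6,7,10): print(z,[c(proj(s,[np.array([O[0],O[1],z])+y*Y+x*X])[0]) for y,x in((9,0),(-9,0),(13,-5),(13,5),(9,1),(10,0))])
x,y,a=541.9,-18.77,np.radians(34.96)
print('holes side fit',[c(proj(s,[[x+26.5*np.cos(a)-l*np.sin(a),y+26.5*np.sin(a)+l*np.cos(a),5]])[0]) for l in(9,-9)])
E
```

```text
time: 7.72
tool_pos: [564.6, -3.3, 125.9]
tcp_rot: [-180.0, 0.0, 35.3]
ft_force: [-0.3, 0.4, -1.4]
finger_gap: 65.2
grip_force: 4.2
rot [-0.02  0.03  0.01] shift [0.5 0.  5.9] len 6.0 | now [564.6  -3.3 125.9] [-1.7998e+02  3.0000e-02  3.5310e+01] F [-0.29  0.44 -1.44] gap 65.2 t 7.72
5 [[234.0, 386.0], [210.0, 310.0], [274.0, 399.0], [206.0, 406.0], [228.0, 386.0], [236.0, 390.0]]
6 [[235.0, 380.0], [211.0, 305.0], [274.0, 394.0], [206.0, 401.0], [228.0, 381.0], [236.0, 384.0]]
7 [[235.0, 375.0], [211.0, 300.0], [274.0, 388.0], [206.0, 395.0], [228.0, 375.0], [236.0, 379.0]]
10 [[235.0, 358.0], [211.0, 283.0], [275.0, 372.0], [207.0, 379.0], [229.0, 359.0], [237.0, 362.0]]
holes side fit [[241.0, 386.0], [217.0, 311.0]]
```

View pics/c7.png

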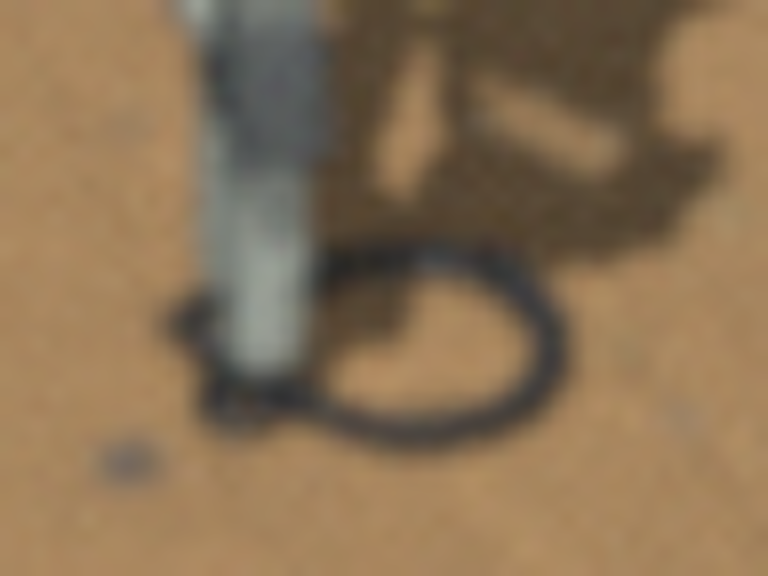

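The near jaw's foot is at c7 (265,375), while the left lug hole is near (240,390). The pliers seem to have tipped a little in the pads, so I'll measure the edges in both pictures.

```bash
cat > edge.py <<'E'
from h import *
def edges(s,rows):
    g=s['pixels'].astype(float); sat=cv2.GaussianBlur(g[:,:,2]-g[:,:,0],(3,3),0)
    out=[]
    for y in rows:
        m=sat[y,272:300]; low=np.where(m<12)[0]
        if len(low)==0: out.append((y,None)); continue
        i=low[0]; j=low[0]
        while j+1<28 and m[j+1]<15: j+=1
        f=lambda a,b,t:a+(t-m[a])/(m[b]-m[a])*(b-a)
        out.append((y,round(272+f(i-1,i,20),2),round(272+f(j,j+1,17),2)))
    return out
E
python3 - <<'E'
from edge import *
for f in('s3','s4'): print(f,edges(load(f),range(205,248,2)))
E
```

```text
s3 [(205, np.float64(279.57), np.float64(289.51)), (207, np.float64(279.3), np.float64(288.78)), (209, np.float64(279.14), np.float64(288.38)), (211, np.float64(278.94), np.float64(287.38)), (213, np.float64(278.68), np.float64(287.17)), (215, np.float64(278.61), np.float64(287.0)), (217, np.float64(278.93), np.float64(287.44)), (219, np.float64(279.41), np.float64(288.27)), (221, np.float64(279.4), np.float64(287.86)), (223, np.float64(279.4), np.float64(288.3)), (225, np.float64(279.67), np.float64(288.75)), (227, np.float64(279.4), np.float64(287.58)), (229, np.float64(279.56), np.float64(286.64)), (231, np.float64(279.26), np.float64(286.75)), (233, np.float64(280.08), np.float64(286.81)), (235, np.float64(281.54), np.float64(286.63)), (237, np.float64(281.66), np.float64(287.7)), (239, np.float64(281.28), np.float64(289.65)), (241, np.float64(279.89), np.float64(286.25)), (243, np.float64(279.88), np.float64(284.24)), (245, np.float64(280.62), np.float64(284.79)), (247, np.float64(280.88), np.float64(285.96))]
s4 [(205, np.float64(279.48), np.float64(291.53)), (207, np.float64(2
[... 234 characters left out ...]
279.21), np.float64(287.52)), (219, np.float64(278.82), np.float64(287.59)), (221, np.float64(278.89), np.float64(287.19)), (223, np.float64(279.35), np.float64(287.27)), (225, np.float64(280.31), np.float64(288.17)), (227, np.float64(280.52), np.float64(288.24)), (229, np.float64(280.57), np.float64(288.39)), (231, np.float64(280.55), np.float64(288.03)), (233, np.float64(280.57), np.float64(286.86)), (235, np.float64(280.55), np.float64(286.67)), (237, np.float64(280.12), np.float64(288.23)), (239, np.float64(280.23), np.float64(289.72)), (241, np.float64(279.04), np.float64(286.78)), (243, np.float64(279.66), np.float64(286.32)), (245, np.float64(280.64), np.float64(286.43)), (247, None)]
```

The tips are about 2.5 mm short along tool x and lined up in y. I'll lift slightly, tilt the tool 1.2° about its y axis, which moves the tips 2.5 mm and uprights the pliers, then probe again.

```bash
python3 -m handwheel '[[[0, 0, 0, 0, 0, -2, 65], [0, 1.2, 0, 0, 0, -2, 65], [0, 1.2, 0, 0, 0, -1, 65], [0, 1.2, 0, 0, 0, 0.5, 65], [0, 1.2, 0, 0, 0, 1.5, 65], [0, 1.2, 0, 0, 0, 1.5, 65]]]'; python3 -m handwheel '[[[0, 0, 0, 0, 0, 1, 65], [0, 0, 0, 0, 0, 2, 65], [0, 0, 0, 0, 0, 2, 65]]]'
```

```text
time: 8.52
tool_pos: [564.7, -3.2, 124.6]
tcp_rot: [-180.0, -1.2, 35.3]
ft_force: [0.3, -0.5, -1.3]
finger_gap: 65.0
grip_force: 4.2
time: 8.9
tool_pos: [565.5, -3.2, 123.6]
tcp_rot: [180.0, -1.3, 35.3]
ft_force: [-1.0, 1.6, 4.9]
finger_gap: 64.7
grip_force: 5.1
```

Run:
```python
from h import *
s5=snap('side','s5'); go(565,-3,120,35.3)
for f in('s4','s5'):
    s=load(f);g=s['pixels'].astype(int); print(f,'cols 278..291')
    for y in range(234,252): print(y,[f"{a[2]-a[0]:3d}/{a.sum()//3:3d}" for a in g[y,278:292]])
```

```text
rot [ 0.05 -1.26  0.02] shift [-0.3 -0.4  3.5] len 4.0 | now [565.4  -3.2 123.6] [179.95  -1.26  35.32] F [-0.22  0.71  4.01] gap 65.2 t 8.95
s4 cols 278..291
234 [' 74/133', ' 63/128', ' 32/123', '  5/126', '  0/119', '  3/119', '  0/118', '  2/111', '  6/107', ' 23/ 85', ' 36/ 69', ' 36/ 68', ' 36/ 68', ' 41/ 68']
235 [' 73/132', ' 63/126', ' 28/126', '  6/127', '  2/125', '  3/130', '  2/122', '  1/116', '  7/108', ' 22/ 87', ' 35/ 68', ' 34/ 68', ' 40/ 68', ' 35/ 69']
236 [' 74/128', ' 60/129', ' 29/127', '  5/126', '  2/126', '  4/135', '  4/130', '  0/123', '  7/115', ' 19/ 89', ' 31/ 70', ' 31/ 66', ' 30/ 63', ' 29/ 61']
237 [' 74/134', ' 63/128', ' 32/125', '  9/123', '  1/127', '  4/141', '  1/142', '  4/137', '  5/127', ' 11/ 92', ' 17/ 57', ' 20/ 50', ' 15/ 51', ' 10/ 49']
238 [' 75/131', ' 68/126', ' 36/125', '  8/123', '  1/127', '  2/142', '  2/152', '  3/147', '  3/130', '  4/ 87', '  2/ 51', '  4/ 39', '  8/ 43', '  7/ 41']
239 [' 73/131', ' 61/122', ' 38/114', ' 10/114', '  4/124', '  2/143', '  4/153', '  4/147', '  4/122', '  1/ 78', '  9/ 46', ' 13/ 47', ' 18/ 52'
[... 4099 characters left out ...]
 10/ 63', ' 11/ 65', ' 19/ 73', ' 28/ 83', ' 36/ 92', ' 44/107']
248 [' 71/131', ' 67/125', ' 50/101', ' 33/ 81', ' 21/ 70', ' 21/ 67', ' 26/ 75', ' 41/ 86', ' 43/ 93', ' 38/ 94', ' 28/ 78', ' 16/ 73', '  9/ 70', ' 10/ 76']
249 [' 66/130', ' 69/126', ' 64/120', ' 54/108', ' 49/ 99', ' 49/103', ' 55/104', ' 65/116', ' 66/123', ' 65/120', ' 53/109', ' 46/ 98', ' 33/ 90', ' 28/ 84']
250 [' 60/124', ' 70/130', ' 72/127', ' 66/125', ' 66/121', ' 66/123', ' 71/129', ' 72/131', ' 74/133', ' 72/131', ' 71/127', ' 69/124', ' 64/121', ' 60/111']
251 [' 58/125', ' 67/130', ' 71/130', ' 71/126', ' 71/127', ' 72/127', ' 73/130', ' 72/133', ' 72/133', ' 72/132', ' 72/128', ' 75/131', ' 75/129', ' 71/130']
```

The image puts the near pin about 1.6 mm short of the hole along tool x. The previous correction worked, so I'll hop again.

```bash
python3 -m handwheel '[[[0, 0, 0, 0, 0, -3, 65], [0, 0.4, 0, 0.8, -0.3, -3, 65], [0, 0.4, 0, 0.8, -0.3, -2, 65], [0, 0.4, 0, 0.8, -0.3, -1, 65], [0, 0.4, 0, 0.8, -0.3, 0, 65], [0, 0.4, 0, 0.8, -0.3, 0, 65]]]'; python3 -m handwheel '[[[0, 0, 0, 0, 0, 0.7, 65], [0, 0, 0, 0, 0, 1.5, 65], [0, 0, 0, 0, 0, 1.5, 65]]]'
```

```text
time: 9.7
tool_pos: [565.2, -2.5, 122.5]
tcp_rot: [-180.0, -1.6, 35.3]
ft_force: [-0.1, 0.0, -1.7]
finger_gap: 64.7
grip_force: 4.3
time: 10.07
tool_pos: [565.2, -2.5, 121.0]
tcp_rot: [-180.0, -1.6, 35.3]
ft_force: [0.7, -0.3, -2.6]
finger_gap: 65.3
grip_force: 4.3
```

```bash
python3 -m handwheel '[[[0, 0, 0, 0, 0, 0.5, 65], [0, 0, 0, 0, 0, 1, 65], [0, 0, 0, 0, 0, 1, 65]]]'; python3 -m handwheel '[[[0, 0, 0, 0, 0, 0.5, 65], [0, 0, 0, 0, 0, 1, 65], [0, 0, 0, 0, 0, 1, 65]]]'
python3 - <<'E'
from h import *
s=snap('side','s6'); g=s['pixels'].astype(int)
for y in range(240,252): print(y,[f"{a[2]-a[0]:3d}/{a.sum()//3:3d}" for a in g[y,276:292]])
E
```

```text
time: 10.45
tool_pos: [565.5, -2.5, 120.4]
tcp_rot: [180.0, -1.6, 35.3]
ft_force: [-0.2, -1.0, -1.9]
finger_gap: 65.0
grip_force: 4.4
time: 10.82
tool_pos: [566.0, -2.5, 120.0]
tcp_rot: [180.0, -1.7, 35.3]
ft_force: [-0.2, -0.6, 5.5]
finger_gap: 65.1
grip_force: 5.0
240 [' 72/127', ' 64/122', ' 41/112', ' 11/110', '  2/123', '  1/136', '  3/149', '  3/151', '  4/134', '  1/ 87', '  9/ 51', ' 18/ 52', ' 26/ 55', ' 26/ 63', ' 33/ 65', ' 45/ 80']
241 [' 68/127', ' 61/115', ' 35/ 99', '  6/ 99', ' -2/116', '  4/138', '  3/147', '  3/155', '  3/136', '  4/ 94', ' 19/ 59', ' 35/ 62', ' 35/ 68', ' 32/ 72', ' 35/ 71', ' 43/ 84']
242 [' 71/128', ' 58/116', ' 38/ 90', '  8/ 85', '  0/108', '  2/142', '  4/150', '  4/151', '  5/137', ' 12/ 97', ' 26/ 68', ' 38/ 67', ' 37/ 71', ' 38/ 69', ' 35/ 72', ' 51/ 90']
243 [' 72/133', ' 67/124', ' 53/105', ' 25/ 91', '  5/114', '  4/141', '  3/153', '  2/155', '  3/141', ' 11/ 98', ' 31/ 68', ' 34/ 72', ' 38/ 73', ' 41/ 76', ' 44/ 83', ' 59/107']
244 [' 73/135', ' 74/128', ' 67/120', ' 43/107', ' 14/118', '  2/143', '  3/150', '  2/154', '  5/141', ' 10/
[... 638 characters left out ...]
1', ' 71/132', ' 64/121', ' 48/ 95', ' 26/ 84', ' 21/ 80', ' 29/ 83', ' 38/ 84', ' 43/ 89', ' 43/ 91', ' 38/ 87', ' 24/ 78', ' 11/ 75', '  5/ 75', ' 11/ 77']
249 [' 50/117', ' 58/121', ' 67/130', ' 71/129', ' 65/119', ' 58/110', ' 53/107', ' 59/110', ' 66/115', ' 67/123', ' 67/121', ' 64/121', ' 55/111', ' 43/ 93', ' 37/ 89', ' 28/ 81']
250 [' 29/108', ' 42/114', ' 59/124', ' 68/127', ' 71/129', ' 68/125', ' 69/123', ' 70/128', ' 72/131', ' 76/132', ' 74/132', ' 72/129', ' 68/126', ' 68/125', ' 65/121', ' 59/114']
251 [' 32/106', ' 46/114', ' 58/122', ' 71/129', ' 70/128', ' 71/126', ' 73/125', ' 72/127', ' 75/130', ' 72/132', ' 72/132', ' 72/131', ' 71/133', ' 75/130', ' 74/132', ' 74/130']
```

The pins dropped 4.4 mm into the holes and the shoulders rest on the lugs. Now I'll squeeze in stages while watching the vertical force.

```bash
python3 -m handwheel '[[[0, 0, 0, 0, 0, 0, 61], [0, 0, 0, 0, 0, 0, 58], [0, 0, 0, 0, 0, 0, 55], [0, 0, 0, 0, 0, 0, 55]]]' 40;  python3 -m handwheel '[[[0, 0, 0, 0, 0, 0.3, 51], [0, 0, 0, 0, 0, 0.5, 48], [0, 0, 0, 0, 0, 0.5, 45], [0, 0, 0, 0, 0, 0.5, 45]]]'
```

```text
time: 11.38
tool_pos: [567.0, -2.9, 121.1]
tcp_rot: [179.8, -1.8, 35.3]
ft_force: [-0.2, -1.0, 9.1]
finger_gap: 55.2
grip_force: 7.9
time: 11.88
tool_pos: [568.1, -3.3, 121.9]
tcp_rot: [179.7, -1.9, 35.3]
ft_force: [1.9, -1.4, 12.7]
finger_gap: 45.1
grip_force: 11.1
```

```bash
python3 -m handwheel '[[[0, 0, 0, 0, 0, -0.7, 41], [0, 0, 0, 0, 0, -1, 38], [0, 0, 0, 0, 0, -1, 35], [0, 0, 0, 0, 0, -1, 35]]]' 40;  python3 -m handwheel '[[[0, 0, 0, 0, 0, -0.3, 32], [0, 0, 0, 0, 0, -0.5, 29], [0, 0, 0, 0, 0, -0.5, 26], [0, 0, 0, 0, 0, -0.5, 26], [0, 0, 0, 0, 0, -0.5, 26]]]'
```

```text
time: 12.38
tool_pos: [568.3, -3.2, 123.1]
tcp_rot: [179.7, -1.9, 35.3]
ft_force: [1.2, -1.3, 13.6]
finger_gap: 35.3
grip_force: 13.2
time: 13.0
tool_pos: [568.5, -3.2, 123.9]
tcp_rot: [179.7, -1.9, 35.3]
ft_force: [1.3, -1.0, 16.2]
finger_gap: 27.2
grip_force: 38.4
```

At the built-in stop: gap 27 and the grip force has risen to 38 N. Lifting gently.

```bash
python3 -m handwheel '[[[0, 0, 0, 0, 0, -2, 26], [0, 0, 0, 0, 0, -4, 26], [0, 0, 0, 0, 0, -8, 26], [0, 0, 0, 0, 0, -14, 26], [0, 0, 0, 0, 0, -20, 26], [0, 0, 0, 0, 0, -20, 26]]]' 50
python3 - <<'E'
from h import *
go(565,-3,120,35.3)
s=snap('side','s7'); t=snap('top','t7'); k=lambda i,x,y,w,h,m:cv2.resize(i[y:y+h,x:x+w],None,fx=m,fy=m,interpolation=cv2.INTER_CUBIC)
cv2.imwrite('pics/c8.png',k(s['pixels'],255,195,70,60,11))
E
```

```text
time: 13.75
tool_pos: [565.3, -2.9, 141.0]
tcp_rot: [180.0, -1.6, 35.3]
ft_force: [0.7, -0.4, -2.1]
finger_gap: 27.1
grip_force: 44.2
rot [ 0.04 -1.64  0.01] shift [-0.9 -0.1 20.9] len 21.0 | now [565.3  -2.9 141. ] [179.96  -1.64  35.31] F [ 0.71 -0.37 -2.06] gap 27.1 t 13.75
```

View pics/c8.png

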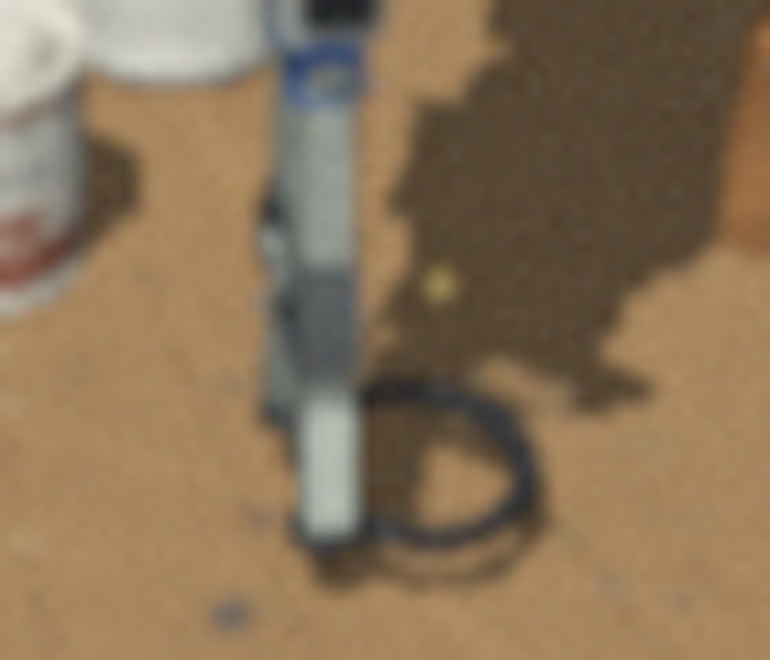

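The ring hangs open and level from the pins, clear of its shadow (c8 centre about (430,480)). I'll fit its pose in the hand and the spindle position numerically.

```bash
cat > fit.py <<'E'
from h import *
from scipy.optimize import minimize
def shape(op):
    th=np.radians(np.linspace(20,135,50)); w=4.2+1.8*(1-np.cos(th))/2
    A=np.r_[np.c_[18.4*np.cos(th),18.4*np.sin(th)],np.c_[(18.4+w)*np.cos(th),(18.4+w)*np.sin(th)][::-1]]
    c=np.linspace(0,2*np.pi,30); l=np.c_[26.5+7*np.cos(c),9+7*np.sin(c)]; p=np.array([-14.7,14.7])
    M=np.array([[np.cos(op),np.sin(op)],[-np.sin(op),np.cos(op)]])  # row-vector CCW
    L=[p+(Q-p)@M for Q in(A,l)]
    tb=np.radians(np.linspace(130,230,40)); wb=4.2+1.8*(1-np.cos(tb))/2
    B=np.r_[np.c_[18.4*np.cos(tb),18.4*np.sin(tb)],np.c_[(18.4+wb)*np.cos(tb),(18.4+wb)*np.sin(tb)][::-1]]
    return L+[Q*[1,-1] for Q in L]+[B]
def render(cam,x,y,yaw,z,op,box,k=4,pitch=0):
    x0,y0,w,h=box; im=np.zeros((h*k,w*k),np.uint8); R=Ro.from_euler('zyx',[yaw,pitch,0],degrees=True)
    for zz in(0,1.7,3.3,5):
        for Q in shape(op):
            W=R.apply(np.c_[Q-[26.5,0],np.full(len(Q),zz)])+R.apply([26.5,0,0])*[1,1,0]+[x,y,z]
            cv2.fillPoly(im,[np.round(((proj(cam,W)-[x0,y0]+.5)*k-.5)*16).astype(np.int32)],255,shift=4)
    return cv2.resize(cv2.GaussianBlur(im,(0,0),2.5),(w,h),interpolation=cv2.INTER_AREA)/255.
def feat(cam,box):
    x0,y0,w,h=box; g=cam['pixels'][y0:y0+h,x0:x0+w].astype(float); sat=g[:,:,2]-g[:,:,0]; I=g.mean(2)
    return np.clip((32-sat)/25,0,1)*np.clip((105-I)/45,0,1)
E
python3 - <<'E'
from fit import *
s=load('s7'); box=(289,222,22,28); F=feat(s,box)
for z in(17.1,):
  for pfree in(0,1):
    def cost(q): return ((render(s,q[0],q[1],35.3,z,.26,box,pitch=q[2] if pfree else 0)-F)**2).mean()
    b=min((minimize(cost,[544+d,-18+e,0],method='Nelder-Mead',options=dict(initial_simplex=[[544+d,-18+e,0],[546+d,-18+e,0],[544+d,-15+e,0],[544+d,-18+e,4]],xatol=.02,fatol=1e-6)) for d in(-2,2) for e in(-2,2)),key=lambda b:b.fun)
    X=np.array([.816,.578]);Y=np.array([-.578,.816]);d=b.x[:2]-[565.3,-2.9]
    print(z,pfree,b.x.round(2),b.fun.round(4),'ring origin rel TCP X,Y',(d@X).round(2),(d@Y).round(2))
# spindle: side & top centre at z
t=load('top0');s=load('side0')
a=((97+.5)/10-.5+152,(198+.5)/10-.5+218);b=((200+.5)/8-.5+228,(127+.5)/8-.5+285)
# better: bright-disc centroid in top
g=t['pixels'][225:250,150:175].astype(int); m=((g[:,:,2]-g[:,:,0]<40)&(g.sum(2)>450)); ys,xs=np.where(m); print('disc',xs.mean()+150,ys.mean()+225,m.sum(),'dimple',a)
for z in(113,115,117,119): print(z,'top',atz(t,a,z)[:2].round(1),'side',atz(s,b,z)[:2].round(1))
# foot disc: green base circle centre from top at z~0? and side
E
```

```text
17.1 0 [ 5.4357e+02 -2.1210e+01  3.3000e-01] 0.0392 ring origin rel TCP X,Y -28.31 -2.38
17.1 1 [543.99 -22.73  -3.4 ] 0.0375 ring origin rel TCP X,Y -28.85 -3.87
disc 161.55357142857142 237.28571428571428 168 dimple (161.25, 237.35)
113 top [487.5 290.4] side [489.9 289. ]
115 top [487.5 289.9] side [489.  290.8]
117 top [487.5 289.4] side [488.1 292.6]
119 top [487.5 288.8] side [487.1 294.4]
```

```bash
cat >> h.py <<'E'
def mv(x=None,y=None,z=None):
    q=r.sense(); p=q['tool_pos']; R0=Ro.from_euler('xyz',q['tcp_rot'],degrees=True)
    T=np.array([p[i] if v is None else v for i,v in enumerate((x,y,z))]); print('shift',R0.inv().apply(T-p).round(1),'now',p.round(1),q['tcp_rot'].round(1),'F',q['ft_force'].round(1),'grip',round(q['grip_force'],1),'t',round(q['time'],2))
E
python3 -c "
from h import *
mv(z=262); mv(508.3,306.9,262)"
```

```text
shift [   3.4    0.  -121.6] now [564.9  -2.8 140.3] [180.   -1.6  35.3] F [ 0.1  0.8 -2.4] grip 44.2 t 13.85
shift [ 136.2 -285.5 -117.9] now [564.9  -2.8 140.3] [180.   -1.6  35.3] F [ 0.1  0.8 -2.4] grip 44.2 t 13.85
```

```bash
python3 -m handwheel '[[[0, 0, 0, 1, 0, -40, 26], [0, 0, 0, 2, 0, -80, 26], [0, 0, 0, 20, -30, -115, 26], [0, 0, 0, 48, -85, -118, 26], [0, 0, 0, 75, -140, -118, 26], [0, 0, 0, 100, -195, -118, 26], [0, 0, 0, 122, -245, -118, 26], [0, 0, 0, 136.2, -285.5, -118, 26]]]'; python3 -m handwheel '[[[0, 0, 0, 0, 0, 0, 26], [0, 0, 0, 0, 0, 0, 26], [0, 0, 0, 0, 0, 0, 26], [0, 0, 0, 0, 0, 0, 26]]]'
cat > chk.py <<'E'
from fit import *
import sys
def chk(f,zr,box,op=.26,free=None):
    q=r.sense(); O=q['tool_pos']; yw=q['tcp_rot'][2]; a=np.radians(yw); X=np.array([np.cos(a),np.sin(a)]);Y=np.array([-X[1],X[0]])
    s=snap('side',f); F=feat(s,box); x0=O[:2]-28.3*X
    def cost(p): return ((render(s,p[0],p[1],yw,zr,op,box)-F)**2).mean()
    b=min((minimize(cost,x0+[d,e],method='Nelder-Mead',options=dict(initial_simplex=[x0+[d,e],x0+[d+2,e],x0+[d,e+2]],xatol=.02,fatol=1e-6)) for d in(-2,2) for e in(-2,2)),key=lambda b:b.fun)
    d=b.x-O[:2]; print('TCP',O.round(1),'F',q['ft_force'].round(1),'ring',b.x.round(2),'cost',round(b.fun,4),'rel X,Y',(d@X).round(2),(d@Y).round(2)); return s,F
E
python3 - <<'E'
from chk import *
s=load('side0'); c=proj(s,[[485,289,138]])[0].round().astype(int); print('expect px',c)
box=(int(c[0])-22,int(c[1])-16,44,32)
s,F=chk('s8',137,box)
for row in F: print(''.join(' .:-=+*#%@'[int(v*9)] for v in row))
E
```

```text
time: 14.85
tool_pos: [507.3, 309.1, 261.7]
tcp_rot: [-180.0, -1.6, 35.4]
ft_force: [1.0, -0.1, -2.5]
finger_gap: 27.2
grip_force: 44.3
time: 15.35
tool_pos: [508.8, 305.9, 262.1]
tcp_rot: [180.0, -1.6, 35.2]
ft_force: [0.3, -0.4, -1.9]
finger_gap: 26.8
grip_force: 44.3
expect px [255 290]
TCP [508.8 305.9 262.1] F [ 0.3 -0.4 -1.9] ring [484.08 292.57] cost 0.1501 rel X,Y -27.88 3.37
   -::::-:-                                 
   -::-::--                                 
   :-:----:                                 
   ::----:-                                 
   ----:--:                                 
   :-------                                 
   ---:::-==  :+#+=-:                       
  ==:     =@@##@##*%@@#-                    
  -=.      %-.      :-%@#=                  
   =                   -###=                
                         =###-              
                          :*@%#-      .:... 
                           :#%@%+     ---:..
                            .*%@%+   ===-::.
                              *@@%: .===... 
                               *@@*-::-:    
                                %@%%-...    
                                 @@%=.      
                                 %@@+       
                                 +@@=       
                  .....          =@@-       
                 .....           +@@.       
               :...              %@*        
            :+=:.                %:         
    .       +@*=-.             .%.          
     :     .%@%#*-            -%:           
     :. .:+%@@%#*#+:         +@%            
       =#@@@%*#*#%%#*=.   :+@@@-        ..  
        .#*=-==+*#%%@%%%@@@%#++.         -. 
         :-.....-=+**#*+**-:   .         .-.
          ...    .:---.        :          +:
                    ..         :          -.
```

Run:
```python
from fit import *
s=load('s8'); O=np.array([508.8,305.9]);a=np.radians(35.2);X=np.array([np.cos(a),np.sin(a)]);Y=np.array([-X[1],X[0]])
box=(247,278,28,32);F=feat(s,box)
for z in(135,137.5):
  def cost(p): return ((render(s,p[0],p[1],35.2+p[2],z,.2+abs(p[3])/100,box)-F)**2).mean()
  x0=np.r_[O-28*X,0,6.]
  b=min((minimize(cost,x0+np.r_[e,0,0],method='Nelder-Mead',options=dict(initial_simplex=x0+np.r_[e,0,0]+np.r_[np.zeros((1,4)),np.diag([2,2,3,3])],xatol=.02,fatol=1e-6,maxiter=500)) for e in((0,0),(3,3),(-3,0),(0,-3))),key=lambda b:b.fun)
  d=b.x[:2]-O; print(z,b.x.round(2),round(b.fun,4),(d@X).round(2),(d@Y).round(2))
M=render(s,*b.x[:2],35.2+b.x[2],z,.2+abs(b.x[3])/100,box)
for p,q in zip(F,M): print(''.join(' .:-=+*#%@'[int(v*9)] for v in p),'|',''.join(' .:-=+*#%@'[int(v*9)] for v in q))
# spindle rim now in s0: fit bright disc outline in side0 with z
```

```text
135 [485.81 291.41   7.33   1.35] 0.0952 -27.14 1.41
137.5 [484.62 293.93   4.64   0.77] 0.0961 -26.66 4.16
                             |                             
                             |   ...:::..                  
:+#+=-:                      | -=+******+=-:.              
#@##*%@@#-                   | #%%%%%%%%%%#*+:.            
      :-%@#=                 | %@@@@@@@@@@%%%#+:.          
         -###=               | %%%%%%%%%%%@@@%%#=:         
           =###-             | ##*+===++*#%%@@@%%*:        
            :*@%#-      .:.. | -:..    .:-+#%%@@%%*:       
             :#%@%+     ---: |            .-+#%%@%%*:      
              .*%@%+   ===-: |              .-*%%@%%=      
                *@@%: .===.. |                :+%%@%*.     
                 *@@*-::-:   |                 .+%@%#-     
                  %@%%-...   |                  -#%@%=     
                   @@%=.     |                  .+%@%=     
                   %@@+      |                  .+%@%=     
                   +@@=      |                  :*%@%=     
    .....          =@@-      |  
[... 198 characters left out ...]
%*:      
*=-.             .%.         |             .=*%%@%#-       
%#*-            -%:          | =-:.     .:=*#%%@%#=.       
%#*#+:         +@%           | %#*+====+*#%%%@@%%+.        
#*#%%#*=.   :+@@@-        .. | @%%%%%%%%%%%@@%%#=.         
=+*#%%@%%%@@@%#++.         - | %%@@@@@@@@@@%%#*-.          
..-=+**#*+**-:   .         . | #%%%%%%%%%%%#*=:            
   .:---.        :           | --+*******+=-.              
      ..         :           |    .:::::..                 
                .:           |                             
                ..           |                             
                .            |                             
                             |
```

```bash
cat > fit2.py <<'E'
from fit import *
# ring held: unknown X offset (lug mid rel TCP), z of ring at lugs, pitch, Y offset; wider feature tolerant of lit faces
def fitheld(s,O,yaw,box,ztcp,op=.26,show=False,Yfix=None):
    a=np.radians(yaw);X=np.array([np.cos(a),np.sin(a)]);Y=np.array([-X[1],X[0]]);F=feat(s,box)
    def par(p): 
        c=O+p[0]*X+(p[1] if Yfix is None else Yfix)*Y; return c[0],c[1],yaw,ztcp+p[2],op,box,4,p[3]
    def cost(p): 
        m=render(s,*par(p)); return ((m-F)**2).mean()+1e-4*(p[2]/3)**2
    best=None
    for x0 in([-28,0,0,-3.],[-26,0,0,-8.],[-28,0,-2,0.],[-30,0,0,-5.]):
        x0=np.array(x0); b=minimize(cost,x0,method='Nelder-Mead',options=dict(initial_simplex=x0+np.r_[np.zeros((1,4)),np.diag([2,2,2,4])],xatol=.02,fatol=1e-6,maxiter=600))
        if best is None or b.fun<best.fun: best=b
    print('X,Y,dz,pitch',best.x.round(2),'cost',round(best.fun,4))
    if show:
        M=render(s,*par(best.x))
        for p,q in zip(F,M): print(''.join(' .:-=+*#%@'[int(v*9)] for v in p),'|',''.join(' .:-=+*#%@'[int(v*9)] for v in q))
    return best.x
E
python3 - <<'E'
from fit2 import *
s=load('s8');O=np.array([508.8,305.9])
fitheld(s,O,35.2,(247,278,28,32),138.2,show=True,Yfix=0)
fitheld(s,O,35.2,(247,278,28,32),138.2)
fitheld(load('s7'),np.array([565.3,-2.9]),35.3,(289,222,22,28),17.1,Yfix=0)
E
```

```text
X,Y,dz,pitch [-27.31   1.62  -2.07  -5.51] cost 0.0931
                             |  .::::::.                   
                             | =+******+=-:.               
:+#+=-:                      | %%%%%%%%%%#*+:.             
#@##*%@@#-                   | @@@%%%@@@@%%%#=:            
      :-%@#=                 | %%%###%%%%%@@%%*-.          
         -###=               | ++=---=+*#%%%@%%#=:         
           =###-             | .       .:=*%%@@%%+:        
            :*@%#-      .:.. |           .:+#%@@%%+:       
             :#%@%+     ---: |             .=#%%@%%+.      
              .*%@%+   ===-: |              .-*%%@%#-      
                *@@%: .===.. |                :+%%@%+.     
                 *@@*-::-:   |                 :*%@%#:     
                  %@%%-...   |                  =#%@%=     
                   @@%=.     |                  :*%@%=     
                   %@@+      |                  .+%@%=     
                   +@@=      |                  .+%@%=     
    .....          =@@-      |                  :#%%#-     
   .....           +@@.  
[... 284 characters left out ...]
      +@%           | #*+=-:::::-+#%%@@%*:        
#*#%%#*=.   :+@@@-        .. | %%%%##**##%%%%@%%*-         
=+*#%%@%%%@@@%#++.         - | %@@@%%%%%%%@@@%%*-          
..-=+**#*+**-:   .         . | #%%%%@@@@@%%%%#+:           
   .:---.        :           | -+*#%%%%%%%#*=-.            
      ..         :           |  .:--=====-:.               
                .:           |                             
                ..           |                             
                .            |                             
                             |                             
X,Y,dz,pitch [-27.43   0.32  -1.86  -5.22] cost 0.0941
X,Y,dz,pitch [-27.88  -1.02   2.76  -2.48] cost 0.0385
```

```bash
python3 -m handwheel '[[[0, 0, 0, 0, 0, 8, 26], [0, 0, 0, 0, 0, 16, 26], [0, 0, 0, 0, 0, 16, 26]]]'; python3 -m handwheel '[[[0, 0, 0, 0, 0, 2, 26], [0, 0, 0, 0, 0, 4, 26], [0, 0, 0, 0, 0, 4, 26]]]';python3 -m handwheel '[[[0, 0, 0, 0, 0, 1.5, 26], [0, 0, 0, 0, 0, 3, 26], [0, 0, 0, 0, 0, 3, 26]]]'
```

```text
time: 15.78
tool_pos: [508.0, 306.8, 244.4]
tcp_rot: [-180.0, -1.5, 35.3]
ft_force: [-0.5, 0.4, -2.2]
finger_gap: 27.1
grip_force: 44.3
time: 16.15
tool_pos: [508.7, 307.3, 242.0]
tcp_rot: [-180.0, -1.6, 35.3]
ft_force: [-0.9, 1.1, -1.7]
finger_gap: 26.7
grip_force: 44.3
time: 16.52
tool_pos: [508.7, 307.4, 238.9]
tcp_rot: [-180.0, -1.6, 35.3]
ft_force: [-0.1, 0.1, -1.8]
finger_gap: 26.8
grip_force: 44.3
```

```bash
python3 -m handwheel '[[[0, 0, 0, -0.3, 0.3, 1, 26], [0, 0, 0, -0.5, 0.6, 2, 26], [0, 0, 0, -0.5, 0.6, 2, 26]]]';python3 -m handwheel '[[[0, 0, 0, 0, 0, 1, 26], [0, 0, 0, 0, 0, 2, 26], [0, 0, 0, 0, 0, 2, 26]]]';python3 -m handwheel '[[[0, 0, 0, 0, 0, 1, 26], [0, 0, 0, 0, 0, 2, 26], [0, 0, 0, 0, 0, 2, 26]]]'
```

```text
time: 16.9
tool_pos: [508.8, 306.6, 237.0]
tcp_rot: [-180.0, -1.6, 35.3]
ft_force: [-1.1, 1.2, -2.4]
finger_gap: 27.0
grip_force: 44.4
time: 17.27
tool_pos: [508.8, 306.6, 234.9]
tcp_rot: [-180.0, -1.6, 35.3]
ft_force: [0.1, 1.5, -1.7]
finger_gap: 27.2
grip_force: 44.4
time: 17.65
tool_pos: [508.9, 306.6, 232.9]
tcp_rot: [180.0, -1.6, 35.3]
ft_force: [-0.5, 0.7, -2.0]
finger_gap: 27.0
grip_force: 44.4
```

```bash
python3 -m handwheel '[[[0, 0, 0, 0, 0, 1, 26], [0, 0, 0, 0, 0, 2, 26], [0, 0, 0, 0, 0, 2, 26]]]';python3 -m handwheel '[[[0, 0, 0, 0, 0, 1, 26], [0, 0, 0, 0, 0, 2, 26], [0, 0, 0, 0, 0, 2, 26]]]'; python3 -m handwheel '[[[0, 0, 0, 0, 0, 1, 26], [0, 0, 0, 0, 0, 1, 26]]]'
```

```text
time: 18.02
tool_pos: [508.9, 306.6, 230.9]
tcp_rot: [-180.0, -1.6, 35.3]
ft_force: [-0.5, 1.1, -2.5]
finger_gap: 26.6
grip_force: 44.4
time: 18.4
tool_pos: [509.0, 306.7, 228.9]
tcp_rot: [-180.0, -1.6, 35.3]
ft_force: [0.3, 0.5, -2.4]
finger_gap: 27.1
grip_force: 44.4
time: 18.65
tool_pos: [509.0, 306.7, 228.0]
tcp_rot: [180.0, -1.6, 35.3]
ft_force: [0.1, 0.6, -1.7]
finger_gap: 26.8
grip_force: 44.4
```

```bash
python3 -m handwheel '[[[0, 0, 0, 0, 0, 1, 26], [0, 0, 0, 0, 0, 1.5, 26], [0, 0, 0, 0, 0, 1.5, 26]]]';python3 -m handwheel '[[[0, 0, 0, 0, 0, 1, 26], [0, 0, 0, 0, 0, 1.5, 26], [0, 0, 0, 0, 0, 1.5, 26]]]'; python3 -c "
from h import *
s=snap('side','s9'); mv()"
```

```text
time: 19.02
tool_pos: [509.1, 306.7, 226.7]
tcp_rot: [180.0, -1.6, 35.3]
ft_force: [-0.6, 1.7, -0.7]
finger_gap: 27.0
grip_force: 44.4
time: 19.4
tool_pos: [509.2, 306.8, 225.2]
tcp_rot: [180.0, -1.6, 35.3]
ft_force: [0.6, 1.4, -0.4]
finger_gap: 27.0
grip_force: 44.5
shift [0. 0. 0.] now [509.2 306.8 225.2] [180.   -1.6  35.3] F [-0.3  1.3  0.5] grip 44.5 t 19.45
```

The vertical force is rising softly at the expected collar height, so I'll press on in small steps.

```bash
python3 -m handwheel '[[[0, 0, 0, 0, 0, 0.7, 26], [0, 0, 0, 0, 0, 1.4, 26], [0, 0, 0, 0, 0, 1.4, 26]]]';python3 -m handwheel '[[[0, 0, 0, 0, 0, 0.7, 26], [0, 0, 0, 0, 0, 1.4, 26], [0, 0, 0, 0, 0, 1.4, 26]]]'; python3 -m handwheel '[[[0, 0, 0, 0, 0, 0.5, 26], [0, 0, 0, 0, 0, 1, 26], [0, 0, 0, 0, 0, 1, 26]]]'
```

```text
time: 19.82
tool_pos: [509.3, 306.8, 223.9]
tcp_rot: [180.0, -1.6, 35.3]
ft_force: [-0.3, 2.0, 2.2]
finger_gap: 26.9
grip_force: 44.5
time: 20.2
tool_pos: [509.4, 306.9, 222.6]
tcp_rot: [180.0, -1.6, 35.3]
ft_force: [0.8, 1.4, 5.4]
finger_gap: 27.1
grip_force: 44.6
time: 20.58
tool_pos: [509.5, 307.0, 221.8]
tcp_rot: [180.0, -1.7, 35.3]
ft_force: [0.6, 1.0, 6.8]
finger_gap: 26.9
grip_force: 44.7
```

About 9 N on the collar, in the level band. Next I'll open the handles in stages, easing 3.5 mm towards the gap side and watching the force.

```bash
python3 -m handwheel '[[[0, 0, 0, 0, 0, 0, 29], [0, 0, 0, 0.3, 0, 0, 32], [0, 0, 0, 0.7, 0, 0, 35], [0, 0, 0, 0.7, 0, 0, 35]]]' 40; python3 -m handwheel '[[[0, 0, 0, 0.3, 0, 0, 38], [0, 0, 0, 0.6, 0, 0, 40], [0, 0, 0, 0.6, 0, 0, 40]]]'
```

```text
time: 21.08
tool_pos: [509.8, 307.2, 221.4]
tcp_rot: [180.0, -1.6, 35.3]
ft_force: [-0.3, 1.8, 5.7]
finger_gap: 34.9
grip_force: 10.7
time: 21.45
tool_pos: [510.1, 307.5, 221.0]
tcp_rot: [-180.0, -1.6, 35.3]
ft_force: [-0.5, 0.3, 2.7]
finger_gap: 39.9
grip_force: 9.9
```

```bash
python3 -m handwheel '[[[0, 0, 0, 0, 0, 1, 40], [0, 0, 0, 0, 0, 2, 40], [0, 0, 0, 0, 0, 2, 40]]]'; python3 -m handwheel '[[[0, 0, 0, 0.3, 0, 0.6, 43], [0, 0, 0, 0.6, 0, 1, 45], [0, 0, 0, 0.6, 0, 1, 45]]]'
```

```text
time: 21.82
tool_pos: [510.6, 307.8, 219.9]
tcp_rot: [180.0, -1.7, 35.3]
ft_force: [-1.5, 1.0, 7.0]
finger_gap: 40.0
grip_force: 10.1
time: 22.2
tool_pos: [511.1, 308.1, 218.9]
tcp_rot: [180.0, -1.7, 35.3]
ft_force: [-1.3, 1.0, 6.3]
finger_gap: 45.6
grip_force: 9.0
```

```bash
python3 -m handwheel '[[[0, 0, 0, 0.3, 0, 0.5, 48], [0, 0, 0, 0.6, 0, 1, 50], [0, 0, 0, 0.6, 0, 1, 50]]]'; python3 -m handwheel '[[[0, 0, 0, 0.2, 0, 0.5, 53], [0, 0, 0, 0.5, 0, 1, 55], [0, 0, 0, 0.5, 0, 1, 55]]]'
```

```text
time: 22.58
tool_pos: [511.7, 308.2, 217.7]
tcp_rot: [180.0, -1.6, 35.3]
ft_force: [1.0, -0.3, 5.4]
finger_gap: 50.3
grip_force: 7.2
time: 22.95
tool_pos: [512.0, 308.6, 216.5]
tcp_rot: [180.0, -1.6, 35.3]
ft_force: [0.6, -0.4, 4.3]
finger_gap: 54.8
grip_force: 5.8
```

```bash
python3 -m handwheel '[[[0, 0, 0, 0, 0, 1, 55], [0, 0, 0, 0, 0, 1.6, 55], [0, 0, 0, 0, 0, 1.6, 55]]]'; python3 -c "
from h import *
s=snap('side','s10'); mv()
a=load('s9')['pixels'].astype(int);b=s['pixels'].astype(int)
for y in range(290,326): print(y,' '.join('%3d'%(v.sum()//3) for v in b[y,222:282:2]))"
```

```text
time: 23.32
tool_pos: [512.2, 308.9, 215.4]
tcp_rot: [180.0, -1.7, 35.3]
ft_force: [-0.3, 0.5, 7.2]
finger_gap: 55.6
grip_force: 6.0
shift [0. 0. 0.] now [512.2 308.8 215.4] [180.   -1.7  35.3] F [0.3 0.8 6.6] grip 6.0 t 23.38
290 138 140 138 138 137 125  91  95  97  93 103 136 136 138 136 134 135 135 134 127  77  69  70  71  71  75  69  68  71  73
291 138 136 137 136 135 127  91  95  98  96 102 136 137 138 133 137 134 133 134 122  73  69  69  72  73  67  73  72  72  73
292 138 136 137 135 137 130  95  95  94  94 103 135 137 133 134 133 133 133 135 113  71  73  72  72  73  72  70  70  74  74
293 137 141 135 136 133 126  96  95  97  94 105 132 131 129 125 123 120 126 128  91  68  71  72  73  71  73  76  75  71  74
294 136 135 134 133 134 130  98  92  92  91 104 121 121 117 108 105 102 110 112  79  66  68  69  74  74  71  74  73  74  72
295 134 133 133 136 133 130  99  93  93  91  97  98 104 101  98 103 103 109 108  96  88  68  73  76  74  70  73  71  69  73
296 133 135 131 133 134 134 103  90  91  93  89  88  96  96  99 129 128 137 125 136 128  74  67  72  75  72  70  73  75  67
297 1
[... 2890 characters left out ...]
 169 166 170 167 165 167 167 168 170 168 164 164 159 126  99 104  97  58  49  50
321 123 110  98  81  85 105 109 121 143 163 168 164 167 169 168 167 168 167 169 167 167 161 135 112 102 101  90  53  50  52
322 113  98  94  92  78  99 108 111 129 152 163 167 165 166 168 167 168 168 167 168 163 142 119 108 101  92  73  47  49  46
323  98  96  95  94  76  89 105 106 120 134 152 159 165 163 171 170 170 165 165 161 142 124 114 109 103  80  63  51  49  49
324  97  97  95  92  82  81  99 108 108 121 136 148 154 159 165 171 169 159 148 142 125 117 108 105  97  73  58  50  54  54
325  96  97  98  99  85  77  92 105 105 111 119 133 141 148 153 160 152 143 134 126 117 110 108 107  87  66  61  54  54  49
```

```bash
python3 -m handwheel '[[[0, 0, 0, 0.1, 0, 0.5, 58], [0, 0, 0, 0.3, 0, 1, 60], [0, 0, 0, 0.3, 0, 1, 60]]]'; python3 -m handwheel '[[[0, 0, 0, 0, 0, 0.6, 62], [0, 0, 0, 0, 0, 1, 64], [0, 0, 0, 0, 0, 1, 64]]]'
```

```text
time: 23.75
tool_pos: [512.4, 309.0, 214.3]
tcp_rot: [180.0, -1.7, 35.3]
ft_force: [-0.3, -0.0, 5.7]
finger_gap: 59.9
grip_force: 5.3
time: 24.12
tool_pos: [512.3, 309.0, 213.1]
tcp_rot: [180.0, -1.6, 35.3]
ft_force: [-0.5, 0.5, 5.7]
finger_gap: 64.4
grip_force: 5.0
```

```bash
for i in 1 2 3 4; do python3 -m handwheel '[[[0, 0, 0, 0, 0, -0.4, 64.5], [0, 0, 0, 0, 0, -0.7, 64.5], [0, 0, 0, 0, 0, -0.7, 64.5]]]' | egrep 'tool_pos|ft_f|grip_f' | tr '\n' ' '; echo; done
```

```text
tool_pos: [512.0, 308.8, 213.4] ft_force: [0.1, -0.1, 4.2] grip_force: 4.9 
tool_pos: [511.8, 308.7, 213.6] ft_force: [0.2, 0.3, 0.5] grip_force: 4.6 
tool_pos: [511.8, 308.7, 214.5] ft_force: [0.1, -0.4, -1.2] grip_force: 4.3 
tool_pos: [512.0, 308.8, 215.6] ft_force: [0.1, -0.4, -2.2] grip_force: 4.3
```

The load vanished within 0.5 mm, so the ring is no longer carried by the pliers and is held by the groove. Drawing the pins out.

```bash
for i in 1 2 3; do python3 -m handwheel '[[[0, 0, 0, 0, 0, -0.7, 64.5], [0, 0, 0, 0, 0, -1.4, 64.5], [0, 0, 0, 0, 0, -1.4, 64.5]]]' | egrep 'tool_pos|ft_f|grip_f' | tr '\n' ' '; echo; done
```

```text
tool_pos: [512.1, 308.8, 217.1] ft_force: [0.1, -0.3, -2.0] grip_force: 4.3 
tool_pos: [512.0, 308.8, 218.4] ft_force: [-0.7, 0.1, -2.0] grip_force: 4.3 
tool_pos: [512.0, 308.8, 219.9] ft_force: [1.7, 0.1, -2.1] grip_force: 4.3
```

```bash
python3 -m handwheel '[[[0, 0, 0, 0, 0, -15, 64.5], [0, 0, 0, 0, 0, -30, 64.5], [0, 0, 0, 0, 0, -45, 64.5], [0, 0, 0, 25, 25, -60, 64.5], [0, 0, 0, 60, 60, -60, 64.5], [0, 0, 0, 90, 100, -60, 64.5], [0, 0, 0, 90, 100, -60, 64.5]]]'
python3 - <<'E'
from h import *
mv()
t=snap('top','t11');s=snap('side','s11')
def show(i,x0,x1,y0,y1):
    g=i[y0:y1,x0:x1].astype(int); I=g.sum(2)//3; sat=g[:,:,2]-g[:,:,0]; gr=g[:,:,1]-g[:,:,2]
    for a,b,c in zip(I,sat,gr): print(''.join('#' if p<75 and abs(q)<25 and r<12 else 'g' if r>15 else 'y' if q>70 else 'S' if p>120 else '.' for p,q,r in zip(a,b,c)))
show(t['pixels'],140,184,218,258); print(); show(s['pixels'],222,284,290,332)
E
```

```text
time: 27.62
tool_pos: [644.4, 276.1, 281.0]
tcp_rot: [180.0, -1.5, 35.1]
ft_force: [-0.0, 0.5, -1.8]
finger_gap: 64.7
grip_force: 4.3
shift [0. 0. 0.] now [644.4 276.1 281. ] [180.   -1.5  35.1] F [-0.   0.5 -1.8] grip 4.3 t 27.62
SSSSSS.##################ggggggggggggggggggg
SSSSSSS##################ggggggggggggggggggg
SSSSSSS.#################.gggggggggggggggggg
SSSSSSS.#################ggggggggggggggggggg
SSSSSSSS##################gggggggggggggggggg
SSSSSSSS##################gggggggggggggggggg
SSSSSSSS.##################ggggggggggggggggg
.SSSSSSSS##################yyyggggg.gggggggg
#SSSSSSSS##################yyyyygggg.ggggggg
.SSSSSSSS.#################yyyyyy.ggg.gggggg
S.SSSSSSSS##################yyyyyy.ggggggggg
S.SSSSSSSS##################yyyyyyygggg#gggg
S#SSSSSSSS.#################yyyyyyyyggg.gggg
SS.SSSSSSS.###################yyyyyy#ggggggg
SS.SSSSSSSS###################.yyyyyyggg.ggg
SS#SSSSSSSS.###################yyyyyyggg#ggg
SSS.SSSSSSS.###################.yyyyy#.g.ggg
SSS.SSSSSSSS####################yyyyyyggg#gg
SSS#SSSSSSSS.###################yyyyyyggg#gg
SSSS.SSSSSSS.#
[... 2877 characters left out ...]
ggggg#.
S.ggggggggggggSyyyyyyyyyyyyyyyyyyyyyyyyyyyyyyy..ggggggggggggg#
.gggggggggggggg.Syyyyyyyyyyyyyyyyyyyyyyyyyyyy.gggggggggggggggg
gggggggggggggggggSyyyyyyyyyyyyyyyyyyyyyyyyy..ggggggggggggggggg
gggggggggggggggggg.Syyyyyyyyyyyyyyyyyyyyyy.ggggggggggggggggggg
ggggggggggggggggggggSSSyyyyyyyyyyyyyyyyS.ggggggggggggggggggggg
ggggggggggggggggggggggg.SSyyyyyyyyySSS.ggggggggggggggggggggggg
ggggggggggggggggggggggggggg.SSSSS.gggggggggggggggggggggggggggg
gggggggggggggggggggggggggggggggggggggggggggggggggggggggggggggg
gggggggggggggggggggggggggggggggggggggggggggggggggggggggggggggg
gggggggggggggggggggggggggggggggggggggggggggggggggggggggggggggg
gggggggggggggggggggggggggggggggggggggggggggggggggggggggggggggg
```

Both lugs stand together left of the spindle, with their holes at about (236.7,305.3) and (238.3,313). I'll check the spacing.

Run:
```python
from h import *
s=load('s11'); g=s['pixels']
c=cv2.resize(g[296:322,228:262],None,fx=8,fy=8,interpolation=cv2.INTER_CUBIC).astype(int)
# hole centroids = yellow saturation inside lugs
sat=(g[:,:,2].astype(float)-g[:,:,0])
for (x0,x1,y0,y1) in((235,239,303,308),(235,240,310,316)):
    w=np.clip(sat[y0:y1,x0:x1]-35,0,None); yy,xx=np.mgrid[y0:y1,x0:x1]; u,v=(w*xx).sum()/w.sum(),(w*yy).sum()/w.sum(); print('hole',u.round(2),v.round(2),'at z101',atz(s,(u,v),101).round(1))
print(sat[302:318,232:244].astype(int))
```

```text
hole 236.61 305.38 at z101 [514.5 300.7 101. ]
hole 237.09 312.48 at z101 [505.9 314.9 101. ]
[[ 36  24  44  70  79  82  92  93  65  26   8   4]
 [  9   6  26  37  36  34  40  37  19   8   2   5]
 [ -8 -10   6  29  47  48  28   5  -2   2   2   4]
 [-13  -9   9  51  87  90  60  17  -4   1   2   3]
 [ 15  16  17  49  80  86  57  25   8   8   4   3]
 [ 58  61  32  26  42  46  33  33  47  35  14   3]
 [ 86  99  71  40  31  19  28  61  86  70  29   3]
 [ 99 125 111  83  54  28  37  68  98  86  38   8]
 [107 136 127  94  55  23  24  40  66  65  34   6]
 [102 133 118  78  38  25  25  25  30  29  13   4]
 [ 88 120  98  52  39  58  72  67  42  15   0  -2]
 [ 69 109  84  44  50  87 102  92  62  20  -3  -6]
 [ 51  99  84  42  36  66  79  70  45  14   5   6]
 [ 34  82  87  54  26  25  29  23  20  34  57  63]
 [ 13  64  90  85  67  50  42  45  58  84 109 117]
 [ -4  41  87 109 110 104  98 100 112 125 136 135]]
```

The hole spacing is about 18 mm, so the ring is closed and centred. Now the pliers go back over the block.

```bash
cat >> h.py <<'E'
def go6(x,y,z,rpy):
    q=r.sense(); R0=Ro.from_euler('xyz',q['tcp_rot'],degrees=True); R1=Ro.from_euler('xyz',rpy,degrees=True)
    print('rot',(R0.inv()*R1).as_rotvec(degrees=True).round(2),'shift',R0.inv().apply(np.array([x,y,z])-q['tool_pos']).round(1),'now',q['tool_pos'].round(1),q['tcp_rot'].round(1),'F',q['ft_force'].round(1),'t',round(q['time'],2))
E
python3 -c "
from h import *
go6(501.8,-201.5,240,[180,-1.6,3.3])"
```

```text
rot [-9.100e-01  3.000e-02  3.195e+01] shift [-392.3  310.5   31.4] now [642.1 277.9 282.4] [-180.    -1.6   35.3] F [-0.   0.1 -3.1] t 27.73
```

```bash
python3 -m handwheel '[[[-0.2, 0, 8, -45, 35, 2, 63], [-0.5, 0, 16, -95, 75, 5, 63], [-0.7, 0, 24, -145, 114, 10, 63], [-0.9, 0, 32, -194, 154, 15, 63], [-0.9, 0, 32, -243, 193, 20, 63], [-0.9, 0, 32, -292, 232, 25, 63], [-0.9, 0, 32, -342, 271, 30, 63], [-0.9, 0, 32, -392.3, 310.5, 31.4, 63]]]'; python3 -m handwheel '[[[0, 0, 0, 0, 0, 0, 63], [0, 0, 0, 0, 0, 20, 63], [0, 0, 0, 0, 0, 40, 63], [0, 0, 0, 0, 0, 40, 63], [0, 0, 0, 0, 0, 40, 63]]]'
python3 - <<'E'
from h import *
go6(501.8,-201.5,200,[180,-1.6,3.3])
s=snap('side','s12'); g=s['pixels'].astype(int)
I=g.sum(2)//3; sat=g[:,:,2]-g[:,:,0]
for y in range(140,216): print(y,''.join('B' if c<-30 else ('#' if p<55 else 'm' if p<110 else 'M') if c<25 else '.' if p<75 else 'o' if c>78 and p<128 else ' ' for p,c in zip(I[y,312:365],sat[y,312:365])))
E
```

```text
time: 28.72
tool_pos: [503.0, -195.4, 241.4]
tcp_rot: [180.0, -1.7, 3.4]
ft_force: [0.7, -0.3, -1.6]
finger_gap: 62.7
grip_force: 4.4
time: 29.35
tool_pos: [505.2, -193.7, 199.9]
tcp_rot: [-180.0, -1.6, 3.4]
ft_force: [-0.8, -0.2, -1.4]
finger_gap: 63.1
grip_force: 4.1
rot [-0.02  0.04  0.09] shift [-3.8  7.6 -0.2] now [ 505.2 -193.7  199.9] [-180.    -1.6    3.4] F [-0.8 -0.2 -1.4] t 29.35
140                   mmmm#####mmmBBm                    
141                     mm#####mmmBBm                    
142                     Mmm###mmmmmBm                    
143                     MMmmmmmmmmmmm                    
144                      Mmmmmmmmmmm                     
145                       mmmmmmmmmm                     
146                       mBBBBBmmmmm                    
147                       mBBBBBBmmmmMM                  
148                       mBBBBBBmmmmmmM                 
149                       mmmmBBmmm    m                 
150                       mmmmmBmmm                      
151                       mmmmmmmmm                      
152       
[... 2979 characters left out ...]
ooo ......                
204                      ooooooooo .....                 
205                    ooooooooooo .....                 
206             o  oooooooooooooo  ....                  
207            o oooooooooooooooo  ....                  
208            oooooooooooooooooo ....                   
209          ooooooooooooooooooo  ....                   
210          ooooooooooooooooo    ....                   
211          ooooooooooooo        ...                    
212          ooooooooooo     o o  ...                    
213          ooooooo o            ..                     
214          oooo ooo        oo   ..                     
215          oo oo          ooo  ..
```

```bash
python3 -m handwheel '[[[0, 0, 0, -3.8, 7.6, 0, 64], [0, 0, 0, -3.8, 7.6, 2, 65], [0, 0, 0, -3.8, 7.6, 2, 65], [0, 0, 0, -3.8, 7.6, 2, 65]]]'
cat > slot.py <<'E'
from h import *
import sys
def show(f):
    go6(501.8,-201.5,198,[180,-1.6,3.3])
    s=snap('side',f); g=s['pixels'].astype(int); I=g.sum(2)//3; sat=g[:,:,2]-g[:,:,0]
    for y in range(145,202): print(y,''.join('B' if c<-30 else ('#' if p<55 else 'm' if p<110 else 'M') if c<25 else '.' if p<75 else 'o' if c>78 and p<128 else ' ' for p,c in zip(I[y,318:360],sat[y,318:360])))
    return s
E
python3 - <<'E'
from slot import *
s=show('s13'); p=r.sense()['tool_pos']; tip=p[2]-115
a=np.radians(3.3);X=np.array([np.cos(a),np.sin(a),0]);Y=np.array([-X[1],X[0],0]);O=np.array([p[0],p[1],0])
for n,z in(('tip',tip),('shoulder',tip+4.4),('hinge bottom',tip+48),('hinge top',tip+74)):
    print(n,(proj(s,[O+y*Y+x*X+[0,0,z] for y,x in((13,0),(13,5),(13,-5),(25,7),(25,-7))])-[318,0]).round(1).tolist())
B=np.array([500.0,-201.2,58]); print('slot corners by side est',(proj(s,[B+y*Y+x*X for y,x in((20,8.5),(20,-8.5),(-20,-8.5),(-20,8.5),(52,26),(52,-26),(-52,-26),(-52,26))])-[318,0]).round(1).tolist())
E
```

```text
time: 29.9
tool_pos: [501.7, -202.6, 198.2]
tcp_rot: [180.0, -1.6, 3.3]
ft_force: [0.0, -0.0, -1.8]
finger_gap: 65.1
grip_force: 4.0
rot [ 0.   -0.   -0.01] shift [ 0.1 -1.1  0.2] now [ 501.7 -202.6  198.2] [180.   -1.6   3.3] F [ 0.  -0.  -1.8] t 29.9
145                    mBBmmmmmm              
146                    mBBBBBmmm              
147                    mBBBBBmmmm             
148                    mBBBBBmmmmm            
149                    mmmmmmmmmmm            
150                    mmmmmmmmm              
151                    mmmmmmmmm              
152                     mmmmmmm               
153                     mmmmmMm               
154                     mmmmmMM               
155                     MMmmmmm               
156                     MMMmmmm             ..
157                     MMMMmmm          .....
158                     MMMMmmm       ........
159                     MMMMmm#m..............
160                     MMMMmm##..............
161                     MMMMmmmmm.......mmmmmm
162                    mMMMMmmmm....mmmmmmMMMM
1
[... 1616 characters left out ...]
   ooooooooo .....         
198     ooooooooooo   ooooooooo .....         
199      ooooooooooooooooooo o .....          
200           o oooooooooooooo .....          
201                ooooooooooo......          
tip [[18.0, 184.0], [16.1, 183.6], [20.0, 184.4], [14.0, 185.7], [19.5, 186.9]]
shoulder [[18.2, 182.5], [16.3, 182.1], [20.1, 182.9], [14.2, 184.2], [19.7, 185.3]]
hinge bottom [[19.8, 167.1], [17.8, 166.7], [21.8, 167.5], [15.7, 168.7], [21.3, 169.8]]
hinge top [[20.8, 157.6], [18.8, 157.2], [22.8, 158.0], [16.6, 159.2], [22.3, 160.3]]
slot corners by side est [[13.6, 193.7], [20.2, 195.1], [24.2, 187.5], [17.8, 186.1], [3.3, 198.5], [23.7, 203.0], [33.8, 183.0], [14.6, 179.0]]
```

Run:
```python
from h import *
def asc(f,y0,y1,x0=318,x1=360):
    s=load(f); g=s['pixels'].astype(int); I=g.sum(2)//3; sat=g[:,:,2]-g[:,:,0]; print(f)
    for y in range(y0,y1): print(y,''.join('B' if c<-30 else ('#' if p<55 else 'm' if p<110 else 'M') if c<25 else '.' if p<75 else 'o' if c>78 and p<128 else ' ' for p,c in zip(I[y,x0:x1],sat[y,x0:x1])))
    return s
s=asc('s2',150,182); 
a=np.radians(3.3);X=np.array([np.cos(a),np.sin(a),0]);Y=np.array([-X[1],X[0],0])
def pr(O,tip): 
    for n,z,pts in(('jaw sh',tip+4.4,((13,5),(13,-5),(0,-5),(-13,-5))),('hinge bot',tip+48,((25,7),(25,-7),(-25,-7))),('hinge top',tip+74,((25,7),(25,-7),(-25,-7)))): print(n,(proj(s,[np.array([O[0],O[1],z])+y*Y+x*X for y,x in pts])-[318,0]).round(1).tolist())
pr((499.5,-200.8),96.7)
s=asc('side0',140,200); pr((500,-201.2),10)
```

```text
s2
150                      MMMMmmmm             
151                      MMMMmmm              
152                      MMMMmm#.             
153                      MMMMmm#.             
154                      MMMMmmmm            .
155                     MMMMMmmmm        .....
156                     mmMMmmmmm     ........
157                     mmmmmmmmm.............
158                     mmmmmmmmm.............
159                     mmmmmmmmm.............
160                     mmmmmm#m..............
161                    mmmmmmmmm........mmmmmm
162                    mmmmmmmmm.....mmmmmMMMM
163                    mmmmmmmm.... mmmmMMMMmm
164                     mmmmmmm ...mmmmmmmmmmm
165                     mmmmmmm  ...mmmmmm ...
166                      mmmmmm  .............
167                      MMmmmm  .............
168                     MMMMmm   .............
169                     MMMMmm   .............
170                     MMMMMm  ..............
171                     MMMMMmm...............
172                     MMMMmm ...............
173             
[... 2892 characters left out ...]
   
189          ooooo  mmmmmmm  oooooo .         
190         oooooo  mmmmmm. oooooo .          
191         oooooo mmmmmmm  oooooo .          
192        oooooo  mmmmmmm oooooo ..          
193        oooooo  mmmmmm  oooooo ..          
194        oooooo   mmmm  oooooo ...          
195       oooooooo        oooooo ...          
196      ooooooooo     ooooooooo ....         
197      ooooooooo    ooooooooo .....         
198      ooooooooo    ooooooooo .....         
199      ooooooooooooooooooooo ......         
jaw sh [[14.2, 207.0], [18.0, 207.9], [19.3, 205.3], [20.6, 202.8]]
hinge bot [[13.7, 194.7], [19.1, 195.9], [24.2, 186.4]]
hinge top [[14.6, 185.8], [20.0, 187.0], [25.1, 177.7]]
```

From the comparison with the starting picture, the pliers are about 1–2 mm off their home line along x. I'll correct by (+2, −1.3) in tool axes and go down, feeling for the slot.

```bash
python3 -m handwheel '[[[0, 0, 0, 1, -0.7, 0, 65], [0, 0, 0, 2, -1.3, 0, 65], [0, 0, 0, 2, -1.3, 4, 65], [0, 0, 0, 2, -1.3, 8, 65], [0, 0, 0, 2, -1.3, 8, 65]]]'; for i in 1 2 3; do python3 -m handwheel '[[[0, 0, 0, 0, 0, 2, 65], [0, 0, 0, 0, 0, 4, 65], [0, 0, 0, 0, 0, 4, 65]]]'| egrep 'tool_pos|ft_f|grip_f' | tr '\n' ' '; echo; done
```

```text
time: 30.58
tool_pos: [503.5, -200.9, 189.5]
tcp_rot: [-180.0, -1.5, 3.3]
ft_force: [0.5, -0.6, -1.6]
finger_gap: 64.5
grip_force: 4.0
tool_pos: [503.9, -201.0, 186.0] ft_force: [-0.8, -0.7, -1.4] grip_force: 4.0 
tool_pos: [504.0, -201.0, 181.9] ft_force: [0.3, 0.1, -1.3] grip_force: 4.0 
tool_pos: [504.1, -201.0, 177.9] ft_force: [0.1, 0.4, -1.6] grip_force: 4.0
```

```bash
for i in 1 2 3; do python3 -m handwheel '[[[0, 0, 0, 0, 0, 2, 65], [0, 0, 0, 0, 0, 4, 65], [0, 0, 0, 0, 0, 4, 65]]]'| egrep 'tool_pos|ft_f|grip_f' | tr '\n' ' '; echo; done
```

```text
tool_pos: [504.2, -201.0, 173.9] ft_force: [0.2, -0.2, -0.9] grip_force: 4.0 
tool_pos: [504.3, -201.0, 169.9] ft_force: [0.9, 0.1, -1.5] grip_force: 4.0 
tool_pos: [504.4, -201.0, 165.9] ft_force: [-0.3, 0.4, -1.9] grip_force: 4.0
```

The tips are inside the slot with no contact. Continuing down.

```bash
for i in 1 2 3; do python3 -m handwheel '[[[0, 0, 0, -0.2, 0, 3, 65], [0, 0, 0, -0.4, 0, 6, 65], [0, 0, 0, -0.4, 0, 8, 65], [0, 0, 0, -0.4, 0, 8, 65]]]'| egrep 'tool_pos|ft_f|grip_f' | tr '\n' ' '; echo; done
```

```text
tool_pos: [504.2, -201.0, 157.9] ft_force: [0.3, 0.3, -1.3] grip_force: 4.0 
tool_pos: [504.0, -201.0, 149.9] ft_force: [-0.6, -0.1, -1.5] grip_force: 4.0 
tool_pos: [503.9, -201.0, 141.9] ft_force: [-1.3, 0.8, -1.0] grip_force: 4.0
```

```bash
for i in 1 2 3 4; do python3 -m handwheel '[[[0, 0, 0, 0, 0, 1, 65], [0, 0, 0, -0.1, 0, 2.5, 65], [0, 0, 0, -0.1, 0, 2.5, 65]]]'| egrep 'tool_pos|ft_f|grip_f' | tr '\n' ' '; echo; done
```

```text
tool_pos: [503.9, -201.0, 139.5] ft_force: [-0.9, -0.3, -2.2] grip_force: 4.0 
tool_pos: [503.8, -201.0, 137.0] ft_force: [0.4, -0.4, -1.7] grip_force: 4.0 
tool_pos: [503.9, -201.1, 134.6] ft_force: [0.5, 0.5, -1.7] grip_force: 4.0 
tool_pos: [504.9, -202.0, 133.6] ft_force: [-0.0, -2.2, 4.9] grip_force: 5.2
```

Home contact at the expected height. Releasing.

```bash
python3 -m handwheel '[[[0, 0, 0, 0, 0, -0.5, 68], [0, 0, 0, 0, 0, -0.5, 72], [0, 0, 0, 0, 0, -0.5, 85], [0, 0, 0, 0, 0, -0.5, 85], [0, 0, 0, 0, 0, -0.5, 85], [0, 0, 0, 0, 0, -0.5, 85]]]'; python3 -m handwheel '[[[0, 0, 0, 0, 0, -3, 85], [0, 0, 0, 0, 0, -10, 85], [0, 0, 0, 0, 0, -35, 85], [0, 0, 0, 0, 0, -70, 85], [0, 0, 0, 0, 0, -120, 85], [0, 0, 0, 0, 0, -140, 85], [0, 0, 0, -100, 0, -140, 85], [0, 0, 0, -100, 0, -140, 85]]]'
python3 - <<'E'
from h import *
s=snap('side','s14'); t=snap('top','t14')
def asc(s,y0,y1,x0,x1):
    g=s['pixels'].astype(int); I=g.sum(2)//3; sat=g[:,:,2]-g[:,:,0]
    for y in range(y0,y1,2): print(y,''.join('B' if c<-30 else ('#' if p<55 else 'm' if p<110 else 'M') if c<25 else '.' if p<75 else 'o' if c>78 and p<128 else ' ' for p,c in zip(I[y,x0:x1],sat[y,x0:x1])))
asc(s,138,204,318,360)
d=np.abs(s['pixels'].astype(int)-load('side0')['pixels'].astype(int)).sum(2)>60
n,l,st,ce=cv2.connectedComponentsWithStats(d.astype(np.uint8))
print([(x[:5].tolist()) for x in st[1:] if x[4]>12])
d=np.abs(load('s11')['pixels'].astype(int)-s['pixels'].astype(int)).sum(2)[285:335,215:290]>60; print('spindle changed px',d.sum())
E
```

```text
time: 36.58
tool_pos: [503.9, -201.1, 132.7]
tcp_rot: [180.0, -1.6, 3.3]
ft_force: [-0.0, 0.7, -0.8]
finger_gap: 85.1
grip_force: 0.0
time: 37.58
tool_pos: [398.6, -207.0, 269.3]
tcp_rot: [-180.0, -1.5, 3.3]
ft_force: [-0.0, -0.7, 0.7]
finger_gap: 84.6
grip_force: 0.0
138         mmBBMM                            
140             mmBmM                         
142                 mmmMM  MBBBBM             
144                    mmmBBBBBBBM            
146                       MBBBBBBm            
148                       MBBBBBBm            
150                       MBBBBBm             
152                  MBBBBBBBBBBm             
154                  MBBBBBBBBBB              
156                  mBBBBBBBBBB              
158                  mBBBBBBBBBm              
160                  .####BBBBBm              
162                  .####BBBBB         MMMMMM
164                  #####BBBBm      MMMMMM   
166                 .####mmMMMM               
168                 mm###mMMMM                
170                 mBBBBBMMM                 
172                 mBBBBBmMM   
[... 389 characters left out ...]
 
190         oooooo mmmmmmm. oooooo .          
192        oooooo  mmmmmm. oooooo ..          
194       ooooooo   mmmm  oooooo ...          
196      ooooooooo     ooooooooo.....         
198      oooooooooo   ooooooooo .....         
200           o  ooooooooooooo .....          
202                  o oooooo .....           
[[382, 0, 50, 123, 3565], [468, 0, 92, 218, 15023], [379, 151, 62, 49, 1729], [498, 217, 41, 36, 933], [540, 219, 13, 13, 72], [555, 227, 5, 6, 19], [278, 237, 26, 14, 203], [545, 239, 15, 15, 108], [523, 249, 37, 17, 274], [468, 257, 26, 17, 261], [512, 263, 48, 55, 990], [463, 282, 51, 43, 1372], [232, 301, 37, 18, 269], [258, 314, 15, 10, 27]]
spindle changed px 0
```

The pliers stand home exactly as at the start, the pots and jar haven't moved, and the ring is unchanged on the spindle. Handing in.

```bash
python3 -c "
from bench import workorder
print(workorder.hand_in())"
```

```text
the job is handed in; nothing more can be done
None
```

The job is handed in, with no verdict returned: in the last pictures the ring is closed in the spindle's groove, the pliers are home in their block, and the pots and jar have not moved.

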